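# Code the lids of a batch of jam jars

### The arm

A 6-joint arm with a two-finger parallel gripper is mounted at the origin on the work surface. World frame = base frame: x ahead of the robot, y to its left, z up, the work surface at z = 0. Lengths are in m, angles in rad, forces in N, time in s.
With the tool pointing down it reaches from about 0.275 to 0.725 m from the base axis. Payload 5.6 kg.
Tool frame: the origin (TCP) lies between the finger pads; the fingertips stand 11 mm ahead of it and the grasp point (between the pads) lies 8 mm behind it; z points along the fingers, y is the direction in which the jaws open and shut (so a half turn about z gives the same grasp; the last joint's range is limited). The gripper opens to 85 mm and grips with 20 to 120 N. Pads are 22 mm wide; open, the fingers measure 114 mm over their backs; the gripper's body (76 mm by 85 mm) begins 54 mm behind the grasp point. The pads swing forward as they close: fully open they stand 13 mm farther back than shut.
Start: joints at [-0.89, 0.255, 0.108, 0, -1.424, -0.285], TCP at [0.212, -0.507, 0.242] pointing down, gripper open.
Joint ranges: [-2.95, 2.95], [-1.21, 1.97], [-1.09, 1.5], [-2.87, 1.71], [-2.94, -0.07], [-3.05, 3.05]. Speed limits (rad/s): [2.57, 2.57, 3.14, 3.14, 3.14, 3.14].

### API

Orientations are given as a rotation vector (axis times angle).
In Python, from bench import sense, viewer, workorder gives the robot as it stands.
- The arm moves only by the tool apply_moves, never from a script. Its argument "moves" is a list that holds one entry, the list of rows, each a list of 4 numbers: the shift along the tool's x, y, z in m, then the turn about the tool's z in rad. A call has 1 to 12 rows; each row shifts and turns the commanded pose from where the row before left it, along the tool's axes as they then stand; what a row does not reach is not made up. A row lasts 1/10 s, in which the tool goes at most 50 mm and 8.59 degrees, less where a joint would pass 70% of its speed; a pose out of reach is approached as far as the arm can. A call with a gripper value outside its range is refused whole. "hand" is the opening, from 0 (shut) to 1 (fully open), set as the call begins (left out, the last holds). The fingers move at their own pace and stop on an object; "squeeze" is the grip in N (left out, the last holds). Time passes only in rows, so rows that do not move let the fingers close. It gives the time, the measured TCP pose, the force and the opening at its end, in the units of the state.
- sense(): the state, without advancing time (a new reading comes with each control period).
- viewer.snapshot(name): name is "scene" or "top" or "wrist"; returns the picture (384x512x3 uint8, blue, green, red); there is no depth.
- viewer.calibration(name): a dict with "intrinsics" (3x3 intrinsics, pixels), "R" (3x3) and "t" (3): a world point X has camera coordinates R X + t. Camera axes: x right, y down, z forward; pixel columns grow to the right and rows downward; lengths in m; the calibration is good to about 2 mm. The wrist camera is an equidistant fisheye: a pixel r from the principal point sees the ray r / f radians off the axis. A picture is of the moment at which its call begins: read the wrist's pose just before it. calibration takes no time and is no camera call; for the wrist camera it gives the pose at the moment of the call.
- workorder.finish_job(): hands the job in, once; it reports no verdict.
The state is a dict: "t": time; "q": joint angles; "dq": joint speeds; "joint_efforts": joint torques, N m; "tcp_pos": TCP position; "eef_rot": TCP orientation; "force": force on the tool from outside, world axes, zero at the start; "ft_torque": the same for the moment, N m; "finger_gap": finger opening in m.
Only numpy, scipy, OpenCV 4.12 (cv2) and the standard library are available. Lean on these libraries where they do the work, as an engineer would, in place of code of your own. Each camera call takes 0.05 s, during which the arm holds its last target.

### The job

Code the lids of this batch of small jam jars: with the slide table drawn out to its loading end (fully left), stand every jar from the wooden tray upright in a pocket of the white carrier, and push the coder's ink-cabinet door shut until it clicks home. Then slide the carrier so that each lid in turn comes centred under the red print nozzle and stands still there for a good second; the code counts up, so go in the order the jams were cooked: yellow lid, red, green, blue, leaving out any that are not there. Finally draw the table back fully to its loading end, stand all the jars upright on the wooden tray again, and leave the door shut and the other kitchen things where they are.

Things in the scene. Friction and masses are not known exactly. Their poses are not given: they have to be found in the camera images.
- coder: the lid coder, a fixed grey and white machine (grey base 240 x 405 mm, 20 mm high); origin on the worktop near the middle of its base. x points from its front, the door side, to its back, y to its left, z up. The print head's arm comes straight from a steel column behind (x 150, y -80 mm, 34 mm in diameter), 300 mm high; the arm's underside is 248 mm above the worktop
- nozzle (a point): tip of the red print nozzle (the fixed pointer), 119 mm above the worktop, looking straight down; above the tip a cone, then from 137 to 302 mm a vertical steel tube 40 mm in diameter. A lid standing in the carrier passes 10 mm below the tip
- long_slide (a joint): long slide of the carrier (m): 0 at the loading end (fully left, the coder's +y), growing to 0.225 as the carrier moves right (coder's -y) under the print head. At about 0.175 (plus or minus 0.036) a pocket is under the nozzle. Moved by hand, about 1.5 N, stays where it is left
- carrier (a joint): cross slide of the carrier (m): 0 nearest the robot, growing to 0.09 away from the robot (coder's +x); at about 0.045 (plus or minus 0.036) a pocket is under the nozzle. Moved by hand, about 1.5 N, stays where it is left. Both slides may move at once; the carrier does not turn
- slide_knob (a point): the black knob with which the carrier is moved, an upright post 22 mm in diameter, from 62 to 108 mm above the worktop, on a 24 mm wide arm 145 mm to the left (+y) of the carrier's middle; this point lies on its axis, 94 mm above the worktop, the height to grip. Pinched across the coder's x, the gripper's broad body stays clear of the print head
- door_hinge (a point): top of the hinge line (vertical) of the ink-cabinet door, 205 mm above the worktop; the hinge is at the right (-y) front corner of the ink cabinet, the white box at the coder's right end: 160 mm wide, 200 mm deep, 210 mm high (a flat control panel on it reaches 215 mm)
- door_edge (a point): top corner of the door's free edge, on its outer face: 154 mm from the hinge line, 205 mm above the worktop, 6 mm outside the plane through the hinge line. The door is a grey flat panel 12 mm thick, 15 to 205 mm above the worktop, without a handle
- ink_door (a joint): angle of the ink-cabinet door (rad): 0 shut, growing as the free edge swings out towards the robot (up to 1.3). It swings easily and stays where it is left; near 0.15 rad it meets a sprung ball catch that takes a push of about 4 N at the free edge (more for a moment if met fast) to pass, and then snaps shut and is held at 0
- pocket1 (a point): middle of the floor of the near left pocket of the white carrier (a plate 150 x 150 mm, its top 66 mm above the worktop): a square pocket 50 mm wide and 12 mm deep, floor 54 mm above the worktop; pockets are 72 mm apart both ways
- pocket2 (a point): middle of the floor of the near right pocket of the white carrier (a plate 150 x 150 mm, its top 66 mm above the worktop): a square pocket 50 mm wide and 12 mm deep, floor 54 mm above the worktop; pockets are 72 mm apart both ways
- pocket3 (a point): middle of the floor of the far left pocket of the white carrier (a plate 150 x 150 mm, its top 66 mm above the worktop): a square pocket 50 mm wide and 12 mm deep, floor 54 mm above the worktop; pockets are 72 mm apart both ways
- pocket4 (a point): middle of the floor of the far right pocket of the white carrier (a plate 150 x 150 mm, its top 66 mm above the worktop): a square pocket 50 mm wide and 12 mm deep, floor 54 mm above the worktop; pockets are 72 mm apart both ways
- tray: the wooden tray, fixed: outside 240 mm (its x) by 220 mm (its y), rim 18 mm high and 6 mm thick, inner floor 6 mm above the worktop; origin under its middle
- jar_yellow: small jam jar with a yellow lid, an upright cylinder 44 mm in diameter and 55 mm high (the lid, 14 mm, included), 110 g; origin at the middle of its underside, z up. Two to four of the four jars are there
- jar_red: small jam jar with a red lid, an upright cylinder 44 mm in diameter and 55 mm high (the lid, 14 mm, included), 110 g; origin at the middle of its underside, z up. Two to four of the four jars are there
- jar_green: small jam jar with a green lid, an upright cylinder 44 mm in diameter and 55 mm high (the lid, 14 mm, included), 110 g; origin at the middle of its underside, z up. Two to four of the four jars are there
- jar_blue: small jam jar with a blue lid, an upright cylinder 44 mm in diameter and 55 mm high (the lid, 14 mm, included), 110 g; origin at the middle of its underside, z up. Two to four of the four jars are there
- mug: blue mug, 80 mm wide, 90 mm high; not part of the job, to be left alone; origin at its middle underneath
- tumbler: glass tumbler, 72 mm wide, 90 mm high; not part of the job, to be left alone; origin at its middle underneath
- big_jar: big amber jar with white lid, 74 mm wide, 110 mm high; not part of the job, to be left alone; origin at its middle underneath
- funnel: steel jam funnel standing on its wide rim, 90 mm wide, 85 mm high; not part of the job, to be left alone; origin at its middle underneath
- spoon: wooden spoon, 240 mm long, lying flat; not part of the job, to be left alone; origin at its underside, its length along x
- soap: green soap bottle, 64 mm wide, 170 mm high; not part of the job, to be left alone; origin at its middle underneath
Mind the look-alikes: they are no part of the job. Of the things shaped like the jar_green, the green one is meant. Of the things shaped like the jar_red, the red one is meant.

How it is judged:
By the outcome, as a careful person would: the job done as asked, in the order asked, and still so for the second after the job is handed in, with the robot touching nothing.
Of jar_yellow, jar_red, jar_green, jar_blue only 2 to 4 are there at a start; the rules pass over those that are not, and their reading is None.
At some moment in a run one of jar_yellow, jar_red, jar_green, jar_blue may be knocked a few centimetres aside while the robot is not near it.
It also fails if it takes over 210 s, if anything falls off the work surface, if the arm or the gripper's body presses on something with over 40 N, if the wrist force passes 120 N, or if a joint passes its speed limit or range.

## Working session

There is one attempt and no reset: what is moved stays moved. The work goes in short steps, Python scripts to look and compute and a tool call to move; the robot and the scene stay as the last step left them, time stands still between calls to the robot, and variables do not carry over. Pictures are saved under pics/ and viewed, and the job is handed in when it is done.

Besides the shell and the picture viewer there is one more tool, called after "Call:" as a command line: name --argument value ..., lists and objects as JSON in quotes. apply_moves: Moves the arm, as the interface text tells. Its arguments: {"type":"object","properties":{"moves":{"type":"array","items":{"type":"array","items":{"type":"array","items":{"type":"number"}}}},"hand":{"type":"number"},"squeeze":{"type":"number"}},"required":["moves"]}

```bash
ls; mkdir -p pics; python3 - <<'E'
from bench import sense, viewer
import cv2,numpy as np
for n in ["scene","top","wrist"]:
    c=viewer.calibration(n)
    im=viewer.snapshot(n); cv2.imwrite(f"pics/{n}0.png",im)
    print(n,np.round(c["intrinsics"],1).tolist(),np.round(c["R"],3).tolist(),np.round(c["t"],3).tolist())
s=sense();print({k:np.round(v,3).tolist() for k,v in s.items()})
E
```

```text
pics
scene [[378.9, 0.0, 259.0], [0.0, 378.9, 195.4], [0.0, 0.0, 1.0]] [[-0.792, 0.61, -0.006], [0.517, 0.667, -0.536], [-0.323, -0.428, -0.844]] [0.386, -0.257, 1.417]
top [[349.4, 0.0, 253.1], [0.0, 349.4, 192.7], [0.0, 0.0, 1.0]] [[-0.024, -1.0, -0.007], [-0.995, 0.024, -0.096], [0.096, 0.005, -0.995]] [0.094, 0.539, 1.192]
wrist [[297.3, 0.0, 257.1], [0.0, 297.3, 186.5], [0.0, 0.0, 1.0]] [[-0.385, 0.923, 0.003], [0.875, 0.364, 0.32], [0.294, 0.126, -0.947]] [0.548, -0.042, 0.381]
{'t': 0.15, 'q': [-0.89, 0.256, 0.107, -0.0, -1.424, -0.285], 'dq': [0.0, -0.002, 0.004, 0.0, 0.0, -0.001], 'joint_efforts': [-0.001, -38.694, 23.808, 5.367, -0.005, -0.0], 'tcp_pos': [0.212, -0.507, 0.242], 'eef_rot': [0.618, -3.08, -0.002], 'force': [-0.853, -0.225, -0.52], 'ft_torque': [0.038, 0.002, -0.021], 'finger_gap': 0.086}
```

View pics/scene0.png

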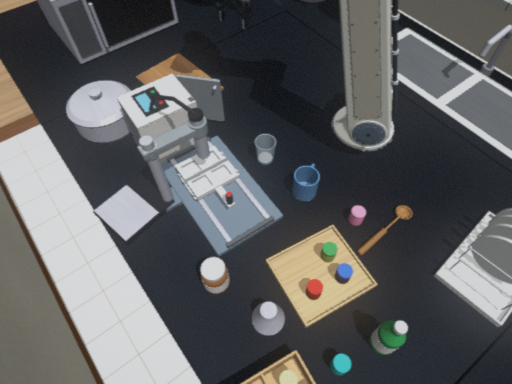

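View pics/top0.png

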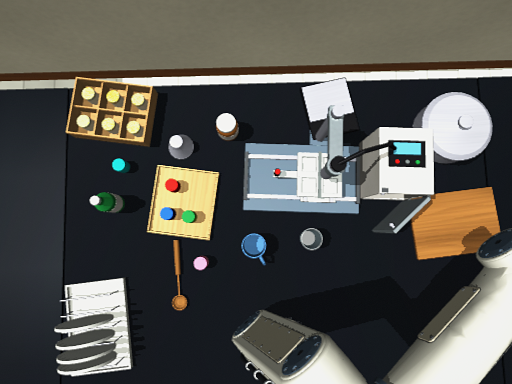

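View pics/wrist0.png

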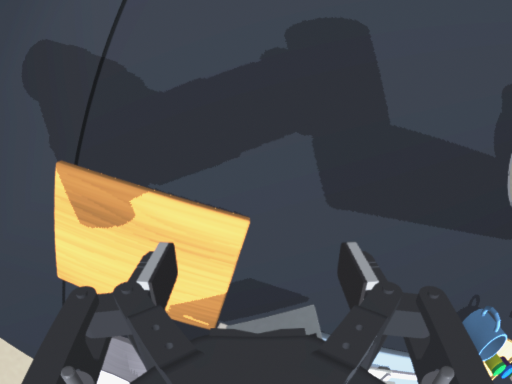

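```bash
python3 - <<'E'
import cv2
t=cv2.imread("pics/top0.png");s=cv2.imread("pics/scene0.png")
cv2.imwrite("pics/t_a.png",cv2.resize(t[70:250,230:445],None,fx=3.6,fy=3.3,interpolation=cv2.INTER_CUBIC)[:600,:800])
cv2.imwrite("pics/t_b.png",cv2.resize(t[70:270,60:260],None,fx=3,fy=3,interpolation=cv2.INTER_CUBIC))
cv2.imwrite("pics/s_a.png",cv2.resize(s[60:260,80:300],None,fx=3,fy=3,interpolation=cv2.INTER_CUBIC))
cv2.imwrite("pics/s_b.png",cv2.resize(s[190:384,190:450],None,fx=3,fy=3,interpolation=cv2.INTER_CUBIC))
E
```

```text
(no output)
```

View pics/t_a.png

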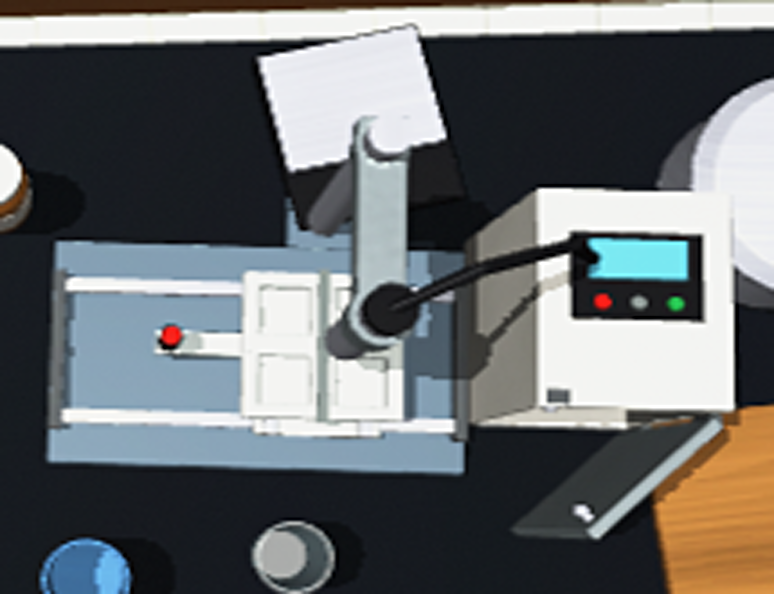

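View pics/t_b.png

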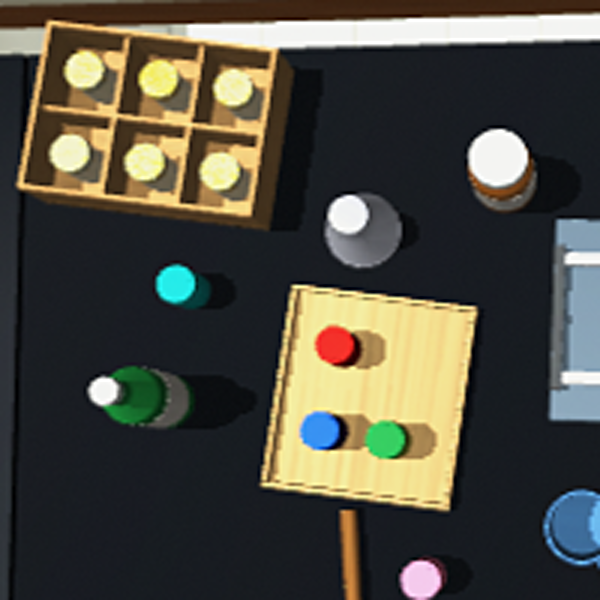

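View pics/s_a.png

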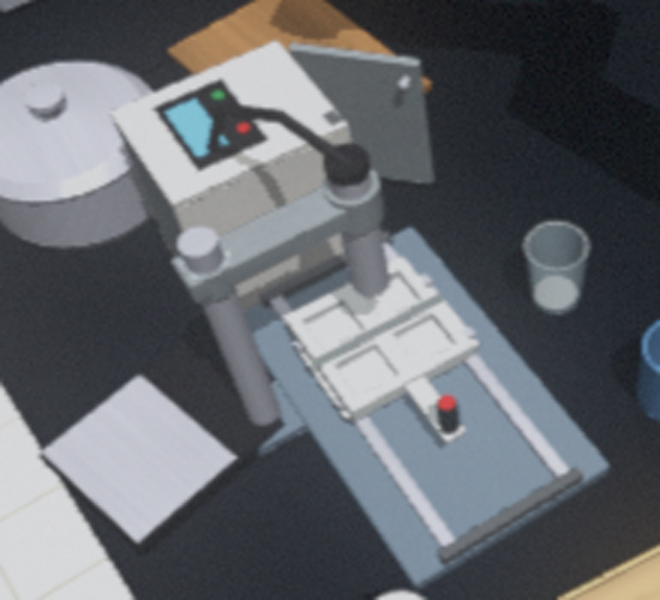

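View pics/s_b.png

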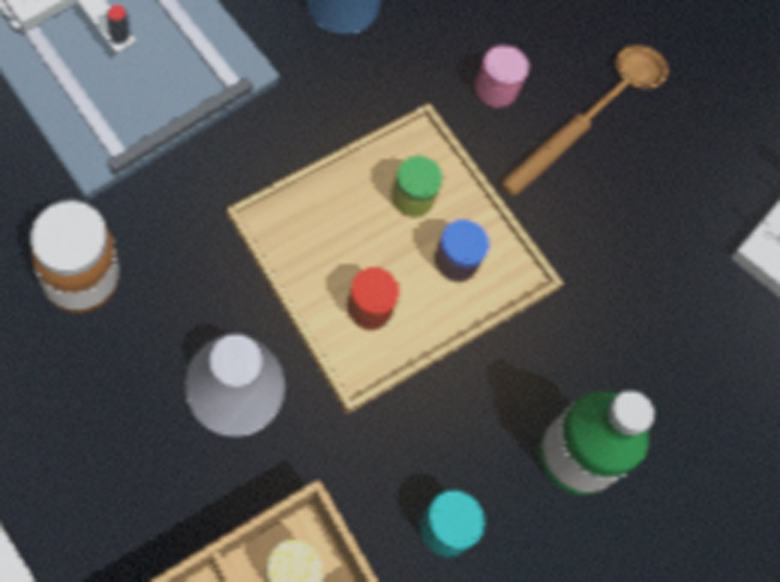

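```bash
cat > h.py <<'E'
from bench import sense, viewer
import cv2,numpy as np
from scipy.spatial.transform import Rotation as Rot
def cal(n):
    c=viewer.calibration(n);return tuple(np.array(c[k],float) for k in("intrinsics","R","t"))
def ray(c,uv,n=""):
    K,R,t=c;x=(uv[0]-K[0,2])/K[0,0];y=(uv[1]-K[1,2])/K[1,1]
    if n=="wrist":
        r=np.hypot(x,y);d=np.array([x/r*np.sin(r),y/r*np.sin(r),np.cos(r)]) if r>0 else np.array([0,0,1.])
    else: d=np.array([x,y,1.]);d/=np.linalg.norm(d)
    return -R.T@t, R.T@d
def atz(c,uv,z,n=""):
    o,d=ray(c,uv,n);return o+d*(z-o[2])/d[2]
def tri(L):
    A=0;b=0
    for o,d in L:
        P=np.eye(3)-np.outer(d,d);A=A+P;b=b+P@o
    X=np.linalg.solve(A,b);return X,[np.linalg.norm((np.eye(3)-np.outer(d,d))@(X-o)) for o,d in L]
def proj(c,X,n=""):
    K,R,t=c;p=R@np.asarray(X,float)+t
    if n=="wrist":
        rho=np.hypot(p[0],p[1]);th=np.arctan2(rho,p[2]);p=np.array([p[0]/rho*th,p[1]/rho*th,1])
    else:p=p/p[2]
    return K[0,0]*p[0]+K[0,2],K[1,1]*p[1]+K[1,2]
def snap(n,f=None,crop=None,s=1):
    c=cal(n);im=viewer.snapshot(n)
    if f:
        o=im if crop is None else im[crop[1]:crop[3],crop[0]:crop[2]]
        cv2.imwrite("pics/"+f,cv2.resize(o,None,fx=s,fy=s,interpolation=cv2.INTER_CUBIC))
    return c,im
E
python3 - <<'E'
from h import *
ct,cs=cal("top"),cal("scene")
ta=lambda u,v:(230+u/3.6,70+v/3.3); tb=lambda u,v:(60+u/3,70+v/3); sa=lambda u,v:(80+u/3,60+v/3); sb=lambda u,v:(190+u/3,190+v/3)
P={"red":(tb(335,345),sb(375,291)),"green":(tb(386,440),sb(419,178)),"blue":(tb(320,430),sb(464,243)),
"knobtop":(ta(171,333),sa(447,402)),"dooredge":(ta(603,538),sa(419,60)),"hinge":(ta(725,420),sa(290,47)),
"base_nl":(ta(47,461),sa(607,465)),"base_fl":(ta(57,241),sa(420,585)),"base_nr":(ta(464,473),sa(410,228)),
"car_fl":(ta(243,271),sa(345,417)),"car_nl":(ta(243,416),sa(478,341)),
"pink":(tb(421,577),sb(505,64)),
"tray_a(near right top)":(tb(450,508),sb(429,106)),"tray_b":(tb(477,306),sb(230,212)),"tray_c":(tb(296,286),sb(347,408)),"tray_d":(tb(262,487),sb(562,283)),
"funneltop":(tb(348,213),sb(235,360)),"bigjar":(tb(499,157),sb(72,230)),"column top":(ta(390,133),sa(200,243))}
for k,(a,b) in P.items():
    X,e=tri([ray(ct,a),ray(cs,b)]);print(k,np.round(X,4),np.round(e,4))
E
```

```text
red [0.5713 0.3594 0.0542] [0. 0.]
green [0.462  0.302  0.0526] [0.0001 0.0001]
blue [0.475  0.3762 0.0547] [0.0002 0.0002]
knobtop [0.6014 0.0008 0.1109] [0.001 0.001]
dooredge [ 0.3927 -0.3407  0.1983] [0.0023 0.0023]
hinge [ 0.4958 -0.4472  0.1994] [0.0025 0.0025]
base_nl [0.4836 0.1174 0.0188] [0.0011 0.0011]
base_fl [0.7183 0.1053 0.0161] [0.0028 0.0028]
base_nr [ 0.4609 -0.2867  0.013 ] [0.0003 0.0003]
car_fl [ 0.6765 -0.0762  0.0576] [0.0031 0.0031]
car_nl [ 0.5196 -0.0651  0.0728] [0.0025 0.0025]
pink [0.3082 0.2637 0.0564] [0.0006 0.0006]
tray_a(near right top) [0.3812 0.2375 0.0108] [0.002 0.002]
tray_b [0.6177 0.2028 0.0101] [0.0022 0.0022]
tray_c [0.649  0.4164 0.009 ] [0.0003 0.0003]
tray_d [0.412  0.4546 0.0124] [0.0001 0.0001]
funneltop [0.7164 0.3371 0.0856] [0. 0.]
bigjar [0.7661 0.1651 0.1155] [0.0017 0.0017]
column top [ 0.736  -0.1592  0.3003] [0.0011 0.0011]
```

```bash
cat >> h.py <<'E'
def plan(*targets,cmd=None,step=0.03,turnstep=0.14):
    """targets: (x,y,z[,jawangle]) -> prints tool-frame totals & rows"""
    s=sense();p=np.array(s["tcp_pos"]);R=Rot.from_rotvec(s["eef_rot"]).as_matrix()
    print("tcp",np.round(p,4),"rot\n",np.round(R,3)); psi=np.arctan2(R[1,1],R[0,1]);print("jaw",round(psi,3))
    for T in targets:
        d=np.array(T[:3])-p; turn=0
        if len(T)>3:
            turn=-((T[3]-psi+np.pi/2)%np.pi-np.pi/2); 
        L=R.T@d; n=int(max(np.ceil(np.linalg.norm(d)/step),np.ceil(abs(turn)/turnstep),1))
        print("to",T,"tool shift tot",np.round(L,4),"turn",round(turn,3),"n",n,"per row shift(no turn)",np.round(L/n,4),"turn/row",round(turn/n,4))
        p=np.array(T[:3]); R=R@Rot.from_rotvec([0,0,turn]).as_matrix(); psi-=turn
E
python3 - <<'E'
from h import *
plan((0.35,-0.41,0.17),(0.50,-0.315,.17),(0.52,-0.310,.17))
E
```

```text
tcp [ 0.212  -0.5071  0.2416] rot
 [[-0.923 -0.385 -0.001]
 [-0.385  0.923  0.001]
 [ 0.     0.001 -1.   ]]
jaw 1.967
to (0.35, -0.41, 0.17) tool shift tot [-0.1648  0.0363  0.0717] turn 0 n 7 per row shift(no turn) [-0.0235  0.0052  0.0102] turn/row 0.0
to (0.5, -0.315, 0.17) tool shift tot [-0.175   0.0298  0.    ] turn 0 n 6 per row shift(no turn) [-0.0292  0.005   0.    ] turn/row 0.0
to (0.52, -0.31, 0.17) tool shift tot [-0.0204 -0.0031 -0.    ] turn 0 n 1 per row shift(no turn) [-0.0204 -0.0031 -0.    ] turn/row 0.0
```

Call:
apply_moves --moves '[[[-0.0235,0.0052,0.0102,0],[-0.0235,0.0052,0.0102,0],[-0.0235,0.0052,0.0102,0],[-0.0235,0.0052,0.0102,0],[-0.0235,0.0052,0.0102,0],[-0.0235,0.0052,0.0102,0],[-0.0235,0.0052,0.0102,0],[0,0,0,0],[0,0,0,0]]]' --hand 0

```text
t: 1.05
tcp_pos: [0.3498, -0.4102, 0.1706]
eef_rot: [0.619, -3.079, -0.001]
force: [-0.3, 0.4, 0.5]
finger_gap: 0.0
```

Call:
apply_moves --moves '[[[-0.015,0.003,0,0],[-0.015,0.003,0,0],[-0.015,0.003,0,0],[-0.015,0.003,0,0],[-0.015,0.003,0,0],[-0.015,0.003,0,0],[-0.015,0.0025,0,0],[-0.01,0.001,0,0],[-0.01,0.001,0,0],[0,0,0,0]]]'

```text
t: 2.05
tcp_pos: [0.4575, -0.3409, 0.1705]
eef_rot: [0.619, -3.08, -0.001]
force: [-0.2, 0.5, -0.1]
finger_gap: 0.0001
```

```bash
python3 - <<'E'
from h import *
snap("wrist","w1.png",s=1.5);snap("top","t1.png",(230,70,460,270),3)
E
```

```text
(no output)
```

View pics/w1.png

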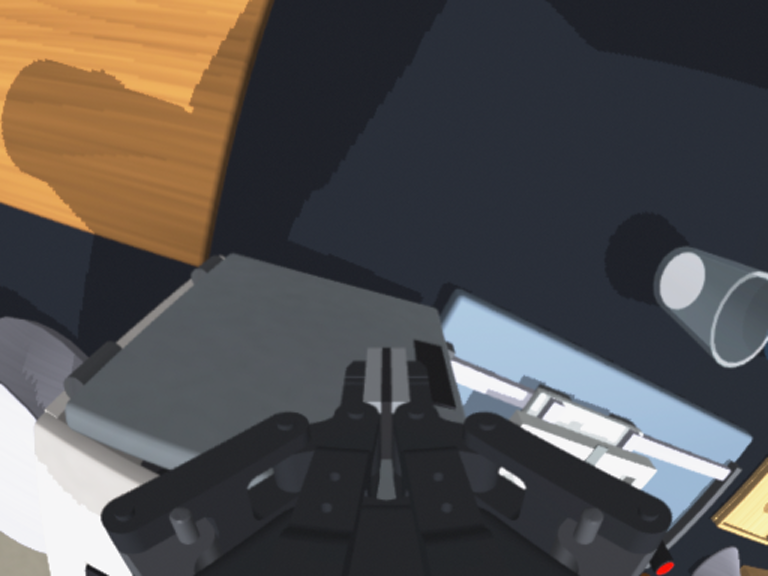

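View pics/t1.png

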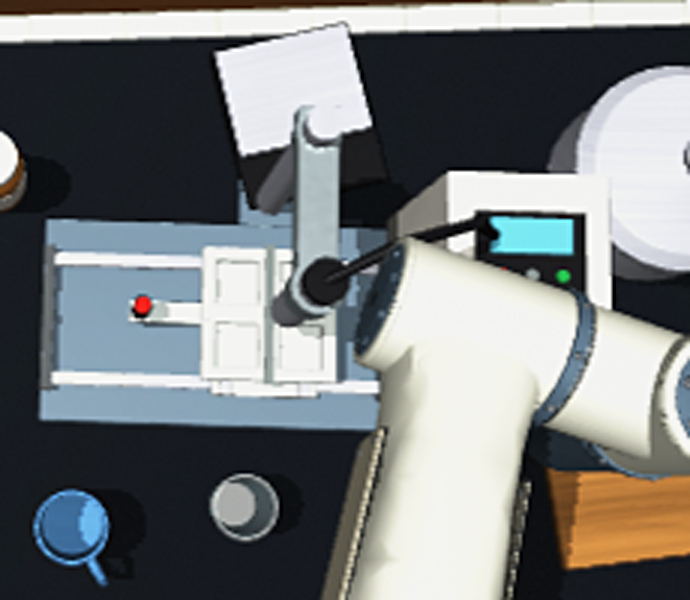

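Call:
apply_moves --moves '[[[-0.0045,-0.0022,0,0],[-0.0045,-0.0022,0,0],[-0.0045,-0.0022,0,0],[-0.0045,-0.0022,0,0],[-0.0045,-0.0022,0,0]]]'

```text
t: 2.65
tcp_pos: [0.4796, -0.3432, 0.1714]
eef_rot: [0.616, -3.077, -0.001]
force: [-3.3, 2.8, 3.4]
finger_gap: 0.0001
```

Call:
apply_moves --moves '[[[-0.0045,-0.0022,0,0],[-0.0045,-0.0022,0,0]]]'

```text
t: 2.85
tcp_pos: [0.4832, -0.3433, 0.1715]
eef_rot: [0.612, -3.064, -0.009]
force: [-39.1, 9.0, 23.2]
finger_gap: -0.0003
```

```bash
python3 - <<'E'
from h import *
snap("wrist","w2.png",s=1.5)
E
```

```text
(no output)
```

View pics/w2.png

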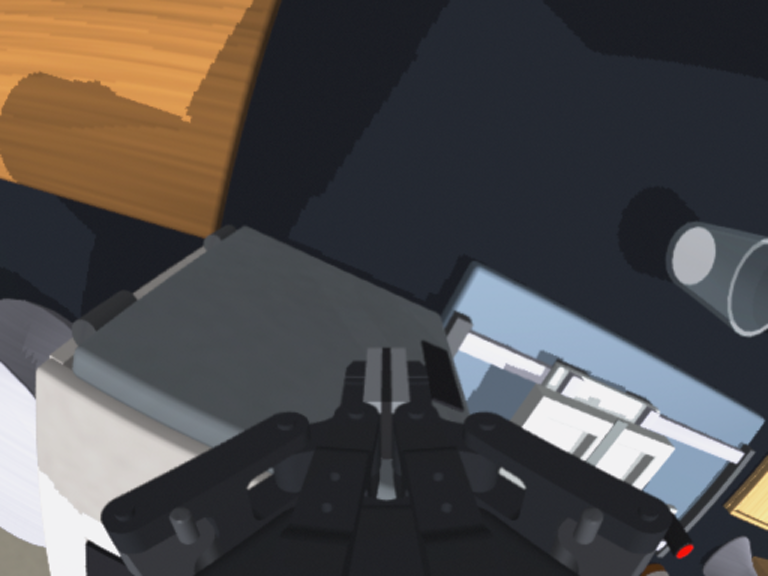

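```bash
python3 - <<'E'
from h import *
print(np.round(sense()["q"],3))
plan((0.40,-0.33,0.2),(0.42,-0.0,.26),(0.42,-0.0,.26,-0.056))
E
```

```text
[-0.352  0.379  0.101  0.005 -1.311 -0.826]
tcp [ 0.483  -0.3436  0.1716] rot
 [[-0.923 -0.384 -0.019]
 [-0.384  0.923  0.002]
 [ 0.016  0.009 -1.   ]]
jaw 1.965
to (0.4, -0.33, 0.2) tool shift tot [ 0.0719  0.0447 -0.0268] turn 0 n 3 per row shift(no turn) [ 0.024   0.0149 -0.0089] turn/row 0.0
to (0.42, -0.0, 0.26) tool shift tot [-0.1441  0.2976 -0.0597] turn 0 n 12 per row shift(no turn) [-0.012   0.0248 -0.005 ] turn/row 0.0
to (0.42, -0.0, 0.26, -0.056) tool shift tot [0. 0. 0.] turn -1.121 n 9 per row shift(no turn) [0. 0. 0.] turn/row -0.1246
```

Call:
apply_moves --moves '[[[0.024,0.015,-0.009,0],[0.024,0.015,-0.009,0],[0.024,0.015,-0.009,0],[0,0,0,0]]]'

```text
t: 3.3
tcp_pos: [0.4062, -0.3299, 0.1998]
eef_rot: [-0.616, 3.078, -0.003]
force: [0.0, 0.1, 0.6]
finger_gap: 0.0002
```

Call:
apply_moves --moves '[[[-0.012,0.025,-0.005,0],[-0.012,0.025,-0.005,0],[-0.012,0.025,-0.005,0],[-0.012,0.025,-0.005,0],[-0.012,0.025,-0.005,0],[-0.012,0.025,-0.005,0],[-0.012,0.025,-0.005,0],[-0.012,0.025,-0.005,0],[-0.012,0.025,-0.005,0],[-0.012,0.025,-0.005,0],[-0.012,0.025,-0.005,0],[-0.012,0.025,-0.005,0]]]'

```text
t: 4.5
tcp_pos: [0.4254, 0.0041, 0.258]
eef_rot: [-0.618, 3.08, 0.0]
force: [-0.2, 0.8, -0.1]
finger_gap: 0.0001
```

Call:
apply_moves --moves '[[[0,0,0,-0.125],[0,0,0,-0.125],[0,0,0,-0.125],[0,0,0,-0.125],[0,0,0,-0.125],[0,0,0,-0.125],[0,0,0,-0.125],[0,0,0,-0.125],[0,0,0,-0.125],[0,0,0,0]]]' --hand 0.6

```text
t: 5.5
tcp_pos: [0.4254, 0.0029, 0.2577]
eef_rot: [-2.166, 2.275, 0.0]
force: [-0.0, 0.7, 0.5]
finger_gap: 0.0514
```

```bash
python3 - <<'E'
from h import *
c,_=snap("wrist","w3.png",s=1.5);snap("top","t3.png",(230,70,460,270),3)
print(-c[1].T@c[2], c[1][2]); plan()
E
```

```text
[ 0.42159502 -0.07849803  0.3895094 ] [ 0.01412936  0.32162243 -0.94676258]
tcp [0.4253 0.0028 0.2577] rot
 [[-0.053 -0.999 -0.   ]
 [-0.999  0.053  0.   ]
 [-0.     0.    -1.   ]]
jaw 3.088
```

View pics/w3.png

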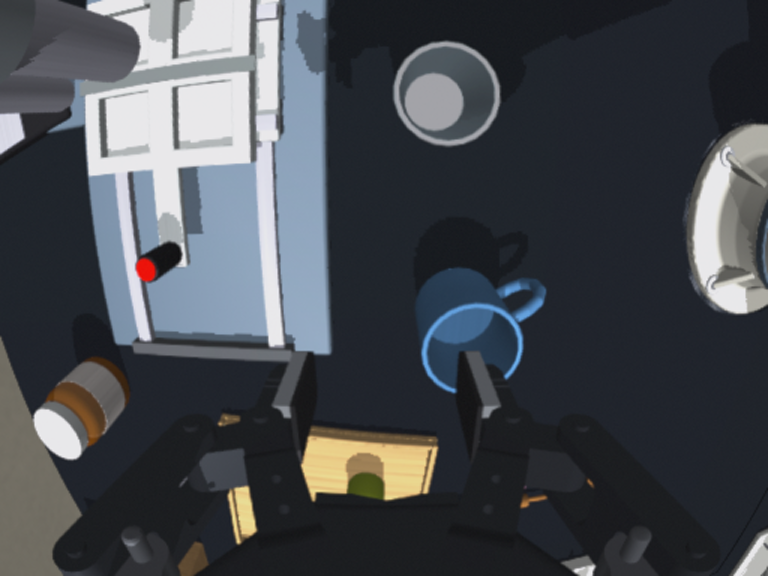

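View pics/t3.png

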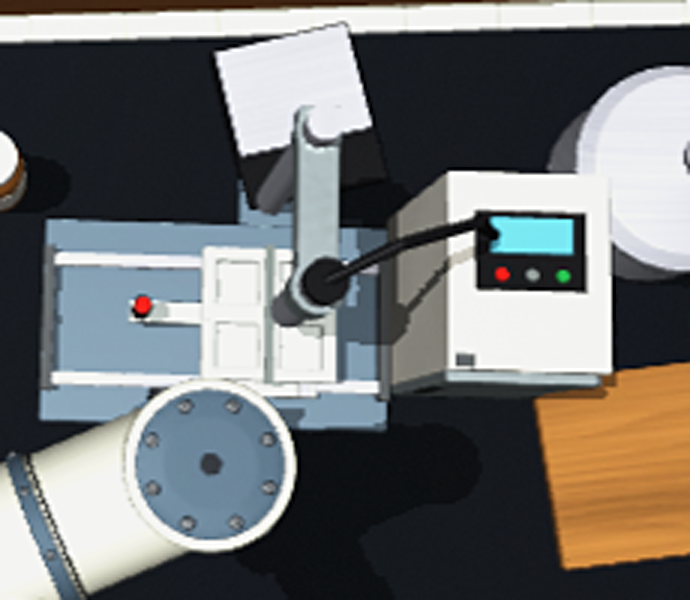

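```bash
python3 - <<'E'
from h import *
ct,cs,cw=cal("top"),cal("scene"),cal("wrist")
a,b,w=ray(ct,(277.5,171.7)),ray(cs,(229,194)),ray(cw,(98,179.3),"wrist")
for L in([a,b,w],[a,w],[b,w]):
    X,e=tri(L);print(np.round(X,4),np.round(e,4))
print(atz(cw,(98,179.3),.108,"wrist"))
plan((0.60,0.002,.20))
E
```

```text
[ 5.999e-01 -3.000e-04  1.076e-01] [0.0003 0.0002 0.0003]
[ 6.002e-01 -3.000e-04  1.068e-01] [0.0002 0.0002]
[ 5.997e-01 -5.000e-04  1.076e-01] [0.0002 0.0002]
[ 0.5996067  -0.00070807  0.108     ]
tcp [0.4253 0.0028 0.2577] rot
 [[-0.053 -0.999 -0.   ]
 [-0.999  0.053  0.   ]
 [-0.     0.    -1.   ]]
jaw 3.088
to (0.6, 0.002, 0.2) tool shift tot [-0.0085 -0.1745  0.0577] turn 0 n 7 per row shift(no turn) [-0.0012 -0.0249  0.0082] turn/row 0.0
```

Call:
apply_moves --moves '[[[-0.001,-0.025,0.008,0],[-0.001,-0.025,0.008,0],[-0.001,-0.025,0.008,0],[-0.001,-0.025,0.008,0],[-0.001,-0.025,0.008,0],[-0.001,-0.025,0.008,0],[-0.001,-0.025,0.008,0],[0,0,0,0]]]' --hand 0.7

```text
t: 6.4
tcp_pos: [0.6015, 0.0008, 0.1988]
eef_rot: [2.159, -2.278, -0.004]
force: [-0.2, -0.3, -0.6]
finger_gap: 0.06
```

```bash
python3 - <<'E'
from h import *
c,_=snap("wrist","w4.png",s=1.5)
plan((0.60,-0.0004,.086))
E
```

```text
tcp [0.6006 0.0008 0.1999] rot
 [[-0.053 -0.999 -0.003]
 [-0.999  0.053 -0.   ]
 [ 0.001  0.003 -1.   ]]
jaw 3.089
to (0.6, -0.0004, 0.086) tool shift tot [0.0011 0.0002 0.1139] turn 0 n 4 per row shift(no turn) [0.0003 0.     0.0285] turn/row 0.0
```

View pics/w4.png

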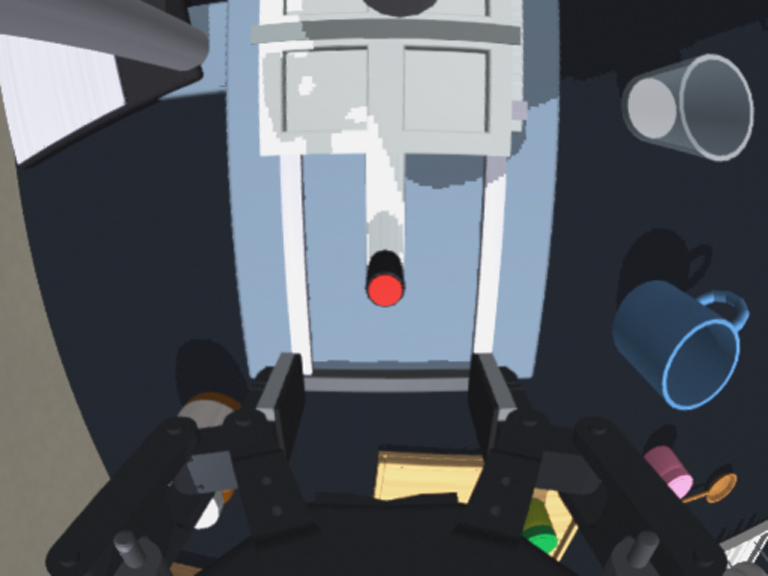

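Call:
apply_moves --moves '[[[0.001,0,0.028,0],[0,0,0.029,0],[0,0,0.029,0],[0,0,0.028,0],[0,0,0,0]]]' --hand 0.7

```text
t: 6.95
tcp_pos: [0.5968, -0.0004, 0.0845]
eef_rot: [2.159, -2.274, -0.007]
force: [-0.4, -0.9, 0.2]
finger_gap: 0.0596
```

Call:
apply_moves --moves '[[[0,0,0,0],[0,0,0,0],[0,0,0,0],[0,0,0,0],[0,0,0,0],[0,0,0,0]]]' --hand 0.1 --squeeze 40

```text
t: 7.55
tcp_pos: [0.6014, -0.0001, 0.0903]
eef_rot: [-2.163, 2.274, -0.004]
force: [-0.5, 0.6, 6.4]
finger_gap: 0.021
```

```bash
python3 - <<'E'
from h import *
c,_=snap("wrist","w5.png",s=1.5)
plan((0.61,0.165,.086))
E
```

```text
tcp [ 0.6014 -0.      0.0903] rot
 [[-0.05  -0.999  0.004]
 [-0.999  0.05   0.   ]
 [-0.001 -0.004 -1.   ]]
jaw 3.092
to (0.61, 0.165, 0.086) tool shift tot [-0.1653 -0.0003  0.0044] turn 0 n 6 per row shift(no turn) [-0.0275 -0.0001  0.0007] turn/row 0.0
```

View pics/w5.png

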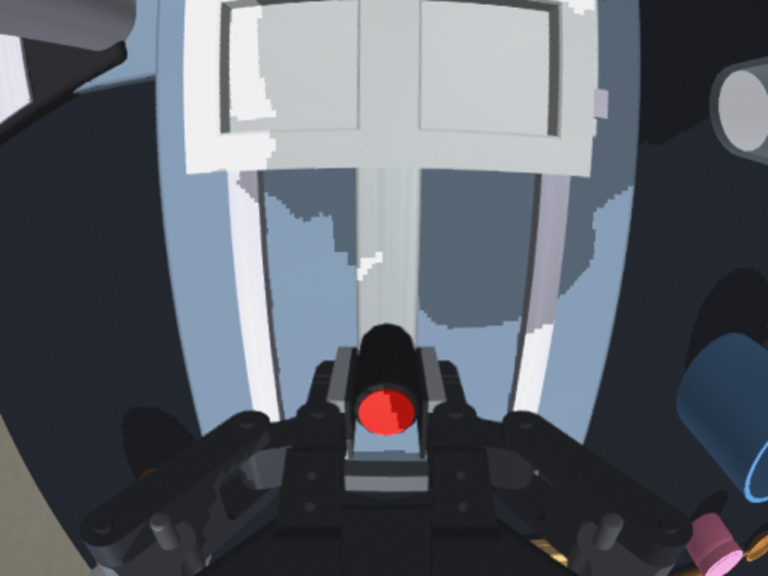

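Call:
apply_moves --moves '[[[-0.005,0,-0.002,0],[-0.015,0,-0.002,0],[-0.02,0,0,0],[-0.02,0,0,0],[-0.02,0,0,0],[-0.02,0,0,0],[-0.02,0,0,0],[-0.01,0,0,0],[-0.01,0,0,0],[0,0,0,0]]]'

```text
t: 8.6
tcp_pos: [0.6062, 0.1412, 0.0906]
eef_rot: [2.165, -2.275, -0.003]
force: [1.2, 1.1, -12.8]
finger_gap: 0.0211
```

Call:
apply_moves --moves '[[[-0.008,0,0.003,0],[-0.008,0,0,0],[-0.006,0,0,0],[-0.005,0,0,0],[0,0,0,0]]]'

```text
t: 9.1
tcp_pos: [0.6095, 0.1675, 0.0903]
eef_rot: [-2.164, 2.273, -0.002]
force: [1.6, 0.7, 4.6]
finger_gap: 0.0206
```

Call:
apply_moves --moves '[[[-0.004,0,-0.001,0],[-0.004,0,0,0],[0,0,0,0]]]'

```text
t: 9.4
tcp_pos: [0.6078, 0.1679, 0.0902]
eef_rot: [2.157, -2.27, 0.008]
force: [-0.8, -20.0, 5.7]
finger_gap: 0.0206
```

```bash
python3 - <<'E'
from h import *
c,_=snap("wrist","w6.png",s=1.5);snap("scene","s6.png",(100,100,300,260),4)
plan()
E
```

```text
tcp [0.6078 0.1679 0.0903] rot
 [[-0.051 -0.999 -0.004]
 [-0.999  0.051 -0.011]
 [ 0.011  0.003 -1.   ]]
jaw 3.09
```

View pics/w6.png

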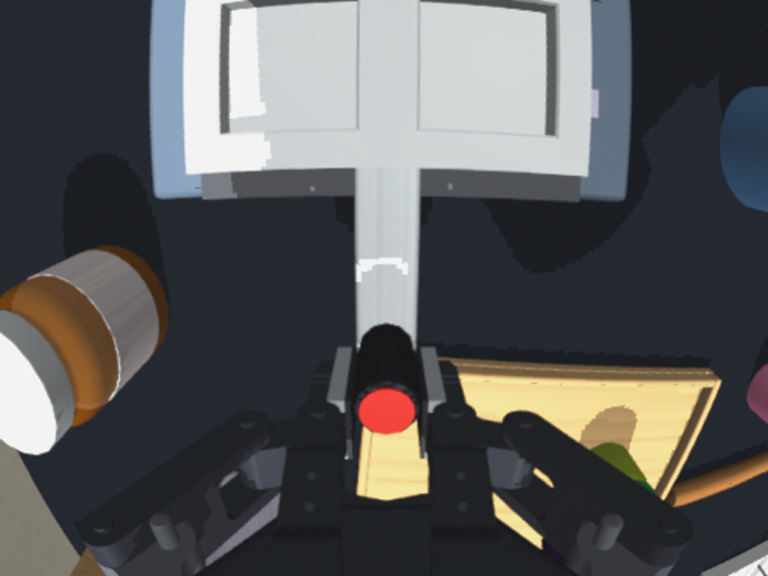

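View pics/s6.png

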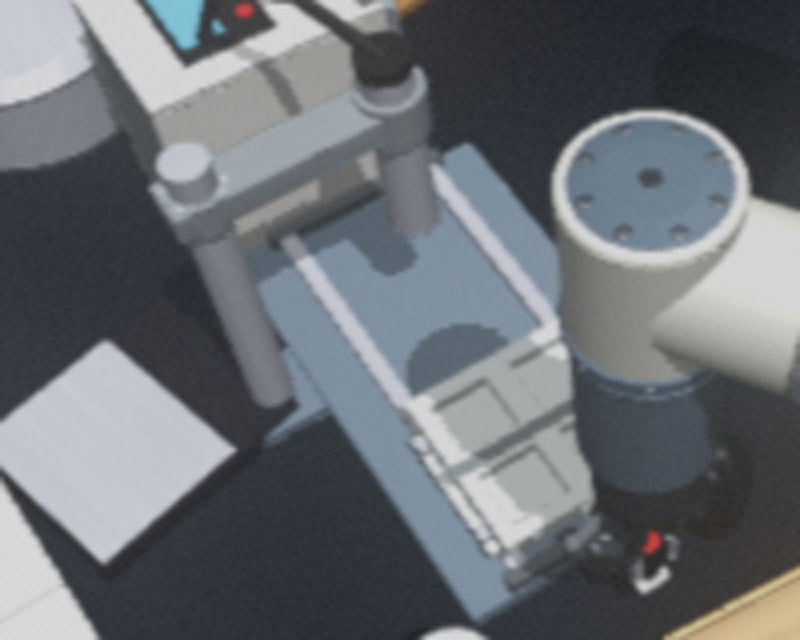

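Call:
apply_moves --moves '[[[0.006,0,0,0],[0,0,0,0]]]'

```text
t: 9.7
tcp_pos: [0.6085, 0.1677, 0.0903]
eef_rot: [-2.164, 2.277, -0.0]
force: [-1.1, -5.8, 2.8]
finger_gap: 0.0208
```

Call:
apply_moves --moves '[[[0,0,0,0],[0,0,0,0],[0,0,0,0],[0,0,-0.02,0],[0,0,-0.04,0],[0,0,-0.04,0],[0,0,-0.04,0],[0,0,-0.03,0],[0,0,0,0]]]' --hand 0.6

```text
t: 10.6
tcp_pos: [0.6103, 0.1695, 0.2654]
eef_rot: [-2.16, 2.269, -0.006]
force: [0.2, -0.3, -0.1]
finger_gap: 0.0514
```

```bash
python3 - <<'E'
from h import *
c,im=snap("wrist","w7.png",s=1.5)
K=np.array([[0.056,0.998],[0.998,-0.056]])
kx=np.array([0.608,0.168]);print(proj(c,(*kx,.108),"wrist"))
mid=kx-0.145*K[0]
for n,(sx,sy) in dict(p1=(-1,1),p2=(-1,-1),p3=(1,1),p4=(1,-1)).items():
    p=mid+.036*sx*K[1]+.036*sy*K[0];print(n,np.round(p,4),np.round(np.array(proj(c,(*p,.054),"wrist"))*1.5))
plan((.5,.16,.3))
E
```

```text
(np.float64(260.47122653108823), np.float64(168.63189627618283))
p1 [0.566  0.0612] [439.  96.]
p2 [ 0.5619 -0.0106] [440.   6.]
p3 [0.6378 0.0572] [344.  95.]
p4 [ 0.6338 -0.0147] [345.   5.]
tcp [0.6093 0.1695 0.2623] rot
 [[-0.049 -0.999  0.005]
 [-0.999  0.049  0.003]
 [-0.003 -0.004 -1.   ]]
jaw 3.092
to (0.5, 0.16, 0.3) tool shift tot [ 0.0148  0.1085 -0.0382] turn 0 n 4 per row shift(no turn) [ 0.0037  0.0271 -0.0095] turn/row 0.0
```

View pics/w7.png

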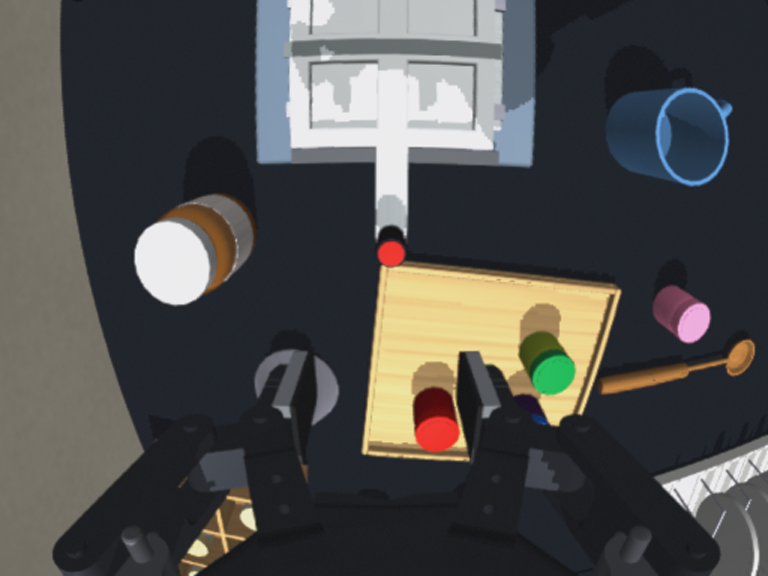

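```bash
python3 - <<'E'
from h import *
c=cal("wrist");ct,cs=cal("top"),cal("scene")
for n,w,t,s in (("red",(436,434),(171.7,185),(315,287)),("green",(552,371),(188.7,216.7),(329.7,249.3))):
    w=np.array(w)/1.5
    print(n,atz(c,w,.061,"wrist"),atz(ct,t,.061),atz(cs,s,.061),tri([ray(c,w,"wrist"),ray(ct,t),ray(cs,s)]))
print(atz(ct,(166.7,213.3),.061),atz(cs,(344.7,271),.061))
plan((.567,.359,.16),(.567,.359,.041))
print(np.round(sense()['q'],2))
E
```

```text
red [0.57168606 0.3576796  0.061     ] [0.57047541 0.35763173 0.061     ] [0.57344619 0.3606579  0.061     ] (array([0.57149509, 0.35960844, 0.05721185]), [np.float64(0.0008966864740728951), np.float64(0.0011615868016368097), np.float64(0.0007606010626516927)])
green [0.46506908 0.29655853 0.061     ] [0.46150996 0.30039289 0.061     ] [0.46557862 0.3039077  0.061     ] (array([0.46173784, 0.30190718, 0.05253464]), [np.float64(0.0002186125170579387), np.float64(0.00010553941339532957), np.float64(0.00017404372581462758)])
[0.47472527 0.374632   0.061     ] [0.47777369 0.37708022 0.061     ]
tcp [0.6093 0.1695 0.2623] rot
 [[-0.049 -0.999  0.005]
 [-0.999  0.049  0.003]
 [-0.003 -0.004 -1.   ]]
jaw 3.092
to (0.567, 0.359, 0.16) tool shift tot [-0.1869  0.0521  0.1027] turn 0 n 8 per row shift(no turn) [-0.0234  0.0065  0.0128] turn/row 0.0
to (0.567, 0.359, 0.041) tool shift tot [0.0003 0.0005 0.119 ] turn 0 n 4 per row shift(no turn) [0.0001 0.0001 0.0297] turn/row 0.0
[ 0.52  0.42  0.39 -0.   -1.54 -0.57]
```

Call:
apply_moves --moves '[[[-0.0234,0.006,0.0125,0],[-0.0234,0.006,0.0125,0],[-0.0234,0.006,0.0125,0],[-0.0234,0.006,0.0125,0],[-0.0234,0.006,0.0125,0],[-0.0234,0.006,0.0125,0],[-0.0234,0.006,0.0125,0],[-0.0234,0.006,0.0125,0],[0,0,0,0]]]' --hand 0.9

```text
t: 11.55
tcp_pos: [0.5671, 0.36, 0.1551]
eef_rot: [2.164, -2.268, -0.003]
force: [-0.3, -0.3, -0.7]
finger_gap: 0.077
```

```bash
python3 - <<'E'
from h import *
c,im=snap("wrist","w8.png",s=1.5)
print(np.array(proj(c,(.5715,.3585,.061),"wrist"))*1.5)
print(np.array(proj(c,(.4635,.300,.061),"wrist"))*1.5)
plan((.5715,.3585,.041))
E
```

```text
[376.00404862 286.32272288]
[572.01447141 173.54689038]
tcp [0.5681 0.3588 0.1567] rot
 [[-0.048 -0.999 -0.004]
 [-0.999  0.048 -0.003]
 [ 0.003  0.004 -1.   ]]
jaw 3.094
to (0.5715, 0.3585, 0.041) tool shift tot [-0.0002 -0.0039  0.1157] turn 0 n 4 per row shift(no turn) [-0.0001 -0.001   0.0289] turn/row 0.0
```

View pics/w8.png

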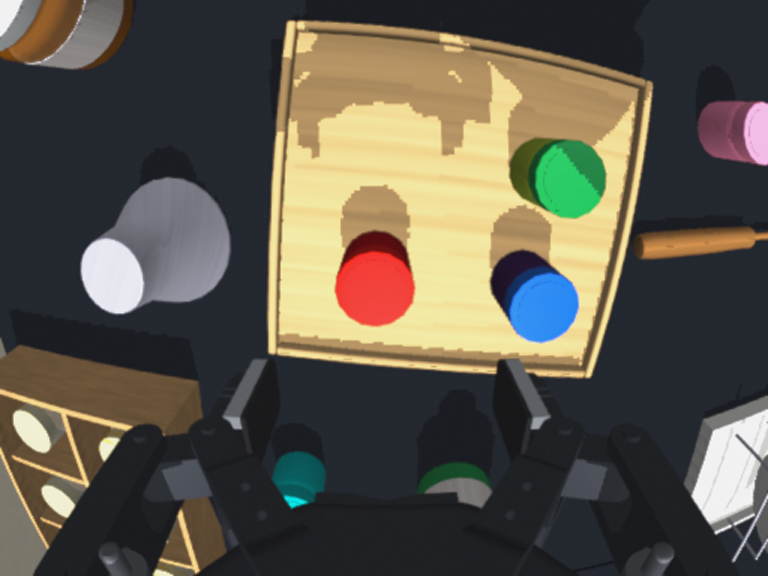

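```bash
python3 - <<'E'
from h import *
c=cal("wrist")
for w in ((375,288),(570,179),(543,303)):print(atz(c,np.array(w)/1.5,.061,"wrist"))
E
```

```text
[0.57331084 0.35881387 0.061     ]
[0.46518309 0.30203083 0.061     ]
[0.47765883 0.37297308 0.061     ]
```

Call:
apply_moves --moves '[[[0,-0.001,0.029,0],[0,-0.001,0.029,0],[0,-0.001,0.029,0],[0,-0.001,0.029,0],[0,0,0,0]]]'

```text
t: 12.1
tcp_pos: [0.5713, 0.355, 0.0389]
eef_rot: [2.157, -2.271, -0.002]
force: [-1.2, -0.2, -0.3]
finger_gap: 0.0768
```

Call:
apply_moves --moves '[[[0,0,0,0],[0,0,0,0],[0,0,0,0],[0,0,0,0],[0,0,0,0],[0,0,0,0]]]' --hand 0.4 --squeeze 30

```text
t: 12.7
tcp_pos: [0.575, 0.3585, 0.0465]
eef_rot: [-2.163, 2.273, -0.001]
force: [0.2, -0.4, 6.7]
finger_gap: 0.0433
```

```bash
python3 - <<'E'
from h import *
c,im=snap("wrist","w9.png",s=1.5)
plan()
E
```

```text
tcp [0.575  0.3585 0.0464] rot
 [[-0.049 -0.999  0.004]
 [-0.999  0.049  0.002]
 [-0.002 -0.003 -1.   ]]
jaw 3.092
```

View pics/w9.png

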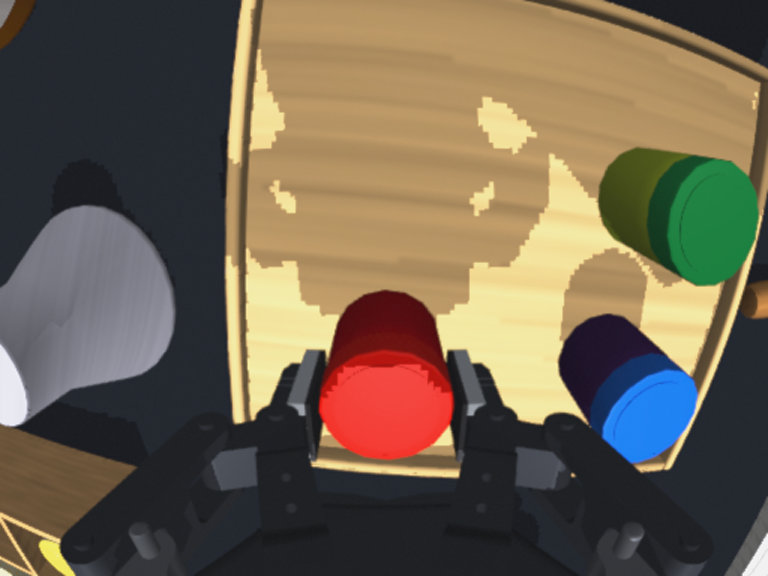

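```bash
python3 - <<'E'
from h import *
c=cal("wrist")
print(atz(c,np.array((387,409))/1.5,.061,"wrist"))
plan((.575,.3585,.19),(.5625,-.0106,.19))
E
```

```text
[0.57460054 0.36034877 0.061     ]
tcp [0.575  0.3585 0.0464] rot
 [[-0.049 -0.999  0.004]
 [-0.999  0.049  0.002]
 [-0.002 -0.003 -1.   ]]
jaw 3.092
to (0.575, 0.3585, 0.19) tool shift tot [-0.0003 -0.0005 -0.1436] turn 0 n 5 per row shift(no turn) [-0.0001 -0.0001 -0.0287] turn/row 0.0
to (0.5625, -0.0106, 0.19) tool shift tot [ 0.3693 -0.0058 -0.0009] turn 0 n 13 per row shift(no turn) [ 0.0284 -0.0004 -0.0001] turn/row 0.0
```

Call:
apply_moves --moves '[[[0,0,-0.02,0],[0,0,-0.03,0],[0,0,-0.03,0],[0,0,-0.035,0],[0.005,0,-0.03,0],[0.02,0,0,0],[0.03,-0.0005,0,0],[0.03,-0.0005,0,0],[0.03,-0.0005,0,0],[0.03,-0.0005,0,0],[0.03,-0.0005,0,0]]]'

```text
t: 13.85
tcp_pos: [0.5672, 0.1817, 0.1892]
eef_rot: [-2.165, 2.276, 0.0]
force: [-0.4, -0.2, -1.7]
finger_gap: 0.0428
```

Call:
apply_moves --moves '[[[0.03,-0.0005,0,0],[0.03,-0.0005,0,0],[0.03,-0.0005,0,0],[0.03,-0.0005,0,0],[0.03,-0.0005,0,0],[0.03,-0.0005,0,0],[0.015,-0.0005,0,0],[0,0,0,0],[0,0,0,0]]]'

```text
t: 14.75
tcp_pos: [0.5614, -0.0118, 0.189]
eef_rot: [-2.164, 2.276, 0.0]
force: [-0.5, 0.5, -0.2]
finger_gap: 0.043
```

```bash
python3 - <<'E'
from h import *
c,im=snap("wrist","w10.png",s=1.5)
plan((.5619,-.012,.12))
E
```

```text
tcp [ 0.5614 -0.0114  0.189 ] rot
 [[-0.05  -0.999  0.   ]
 [-0.999  0.05   0.   ]
 [-0.    -0.    -1.   ]]
jaw 3.092
to (0.5619, -0.012, 0.12) tool shift tot [ 0.0006 -0.0005  0.069 ] turn 0 n 3 per row shift(no turn) [ 0.0002 -0.0002  0.023 ] turn/row 0.0
```

View pics/w10.png

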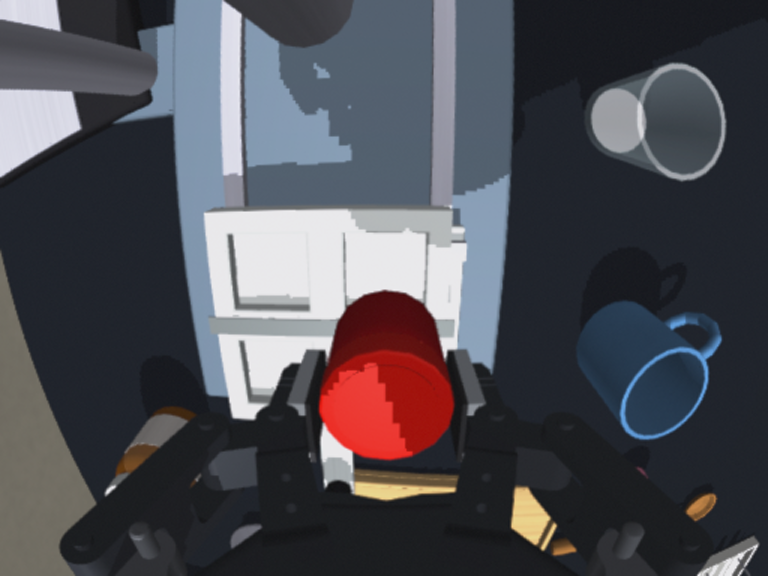

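```bash
python3 - <<'E'
from h import *
c=cal("wrist")
for w in ((228,234),(310,234),(345,233),(427,233),(207,212),(449,208)):
    print(w,np.round(atz(c,np.array(w)/1.5,.066,"wrist"),4))
y=np.array([0.056,0.998]);x=np.array([0.998,-0.056])
for n,p in dict(p2=[.5619,-.0106],p4=[0.6338,-0.0147]).items():
    print(n,[np.round(np.array(p)+.025*sx*x-.025*y,4) for sx in(1,-1)])
m=np.array([.5999,.0233]);print([m+.075*s*x-.075*y for s in(1,-1)])
E
```

```text
(228, 234) [ 0.656  -0.0405  0.066 ]
(310, 234) [ 0.6047 -0.037   0.066 ]
(345, 233) [ 0.5838 -0.0363  0.066 ]
(427, 233) [ 0.5358 -0.0339  0.066 ]
(207, 212) [ 0.668  -0.0553  0.066 ]
(449, 208) [ 0.5225 -0.0483  0.066 ]
p2 [array([ 0.5854, -0.0369]), array([ 0.5356, -0.0342])]
p4 [array([ 0.6574, -0.0411]), array([ 0.6074, -0.0382])]
[array([ 0.67055, -0.05575]), array([ 0.52085, -0.04735])]
```

Call:
apply_moves --moves '[[[0,0,0.03,0],[0,0,0.03,0],[0,0,0.015,0],[0,0,0.008,0],[0,0,0.006,0],[0,0,0.004,0],[0,0,0,0]]]'

```text
t: 15.5
tcp_pos: [0.5615, -0.0118, 0.0961]
eef_rot: [-2.165, 2.276, -0.0]
force: [0.0, -0.1, -0.6]
finger_gap: 0.0432
```

Call:
apply_moves --moves '[[[0,0,0.002,0],[0,0,0.001,0],[0,0,0,0]]]'

```text
t: 15.8
tcp_pos: [0.5625, -0.0121, 0.0944]
eef_rot: [-2.164, 2.274, -0.003]
force: [-0.7, 0.4, 5.6]
finger_gap: 0.0431
```

Call:
apply_moves --moves '[[[0,0,0,0],[0,0,0,0],[0,0,0,0],[0,0,-0.02,0],[0,0,-0.035,0],[0,0,-0.035,0],[-0.02,0,-0.02,0],[-0.03,0,0,0],[-0.03,0,0,0],[-0.03,0,0,0],[-0.03,0,0,0]]]' --hand 0.65

```text
t: 16.9
tcp_pos: [0.5681, 0.1288, 0.2027]
eef_rot: [2.165, -2.276, -0.0]
force: [0.4, -0.2, 0.7]
finger_gap: 0.0555
```

```bash
python3 - <<'E'
from h import *
c,im=snap("wrist","w11.png",s=1.5)
print(np.array(proj(c,(.5619,-.0106,.109),"wrist"))*1.5)
plan((.464,.302,.15),(.464,.302,.041))
E
```

```text
[383.68240814  21.26028925]
tcp [0.5684 0.1326 0.2022] rot
 [[-0.048 -0.999 -0.   ]
 [-0.999  0.048  0.001]
 [-0.001  0.    -1.   ]]
jaw 3.094
to (0.464, 0.302, 0.15) tool shift tot [-0.1642  0.1123  0.0525] turn 0 n 7 per row shift(no turn) [-0.0235  0.016   0.0075] turn/row 0.0
to (0.464, 0.302, 0.041) tool shift tot [ 1.00e-04 -0.00e+00  1.09e-01] turn 0 n 4 per row shift(no turn) [ 0.     -0.      0.0272] turn/row 0.0
```

View pics/w11.png

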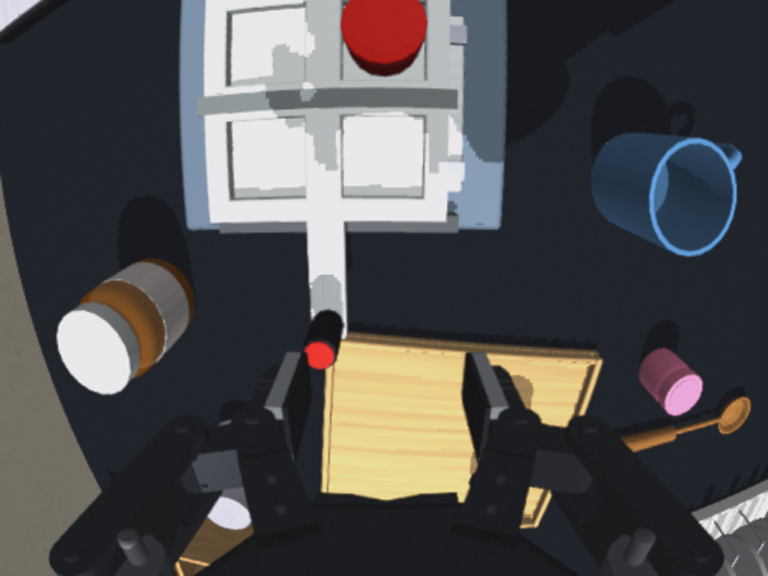

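Call:
apply_moves --moves '[[[-0.0235,0.016,0.0075,0],[-0.0235,0.016,0.0075,0],[-0.0235,0.016,0.0075,0],[-0.0235,0.016,0.0075,0],[-0.0235,0.016,0.0075,0],[-0.0235,0.016,0.0075,0],[-0.0235,0.016,0.0075,0],[0,0,0,0]]]' --hand 0.9

```text
t: 17.75
tcp_pos: [0.4627, 0.2993, 0.149]
eef_rot: [2.167, -2.271, -0.001]
force: [0.4, -0.5, 0.1]
finger_gap: 0.077
```

```bash
python3 - <<'E'
from h import *
c,im=snap("wrist","w12.png",s=1.5)
print(np.array(proj(c,(.465,.302,.061),"wrist"))*1.5)
plan((.465,.302,.041))
E
```

```text
[380.97081097 297.09052271]
tcp [0.4637 0.2983 0.1497] rot
 [[-0.048 -0.999 -0.001]
 [-0.999  0.048 -0.001]
 [ 0.001  0.001 -1.   ]]
jaw 3.094
to (0.465, 0.302, 0.041) tool shift tot [-0.0039 -0.0012  0.1087] turn 0 n 4 per row shift(no turn) [-0.001  -0.0003  0.0272] turn/row 0.0
```

View pics/w12.png

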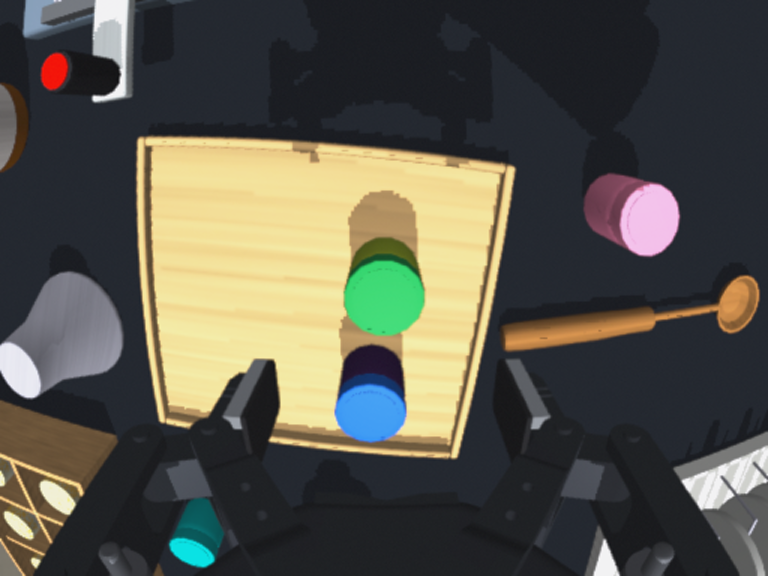

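Call:
apply_moves --moves '[[[-0.001,0,0.027,0],[-0.001,0,0.027,0],[-0.001,0,0.027,0],[-0.001,0,0.027,0],[0,0,0,0]]]'

```text
t: 18.3
tcp_pos: [0.4634, 0.299, 0.039]
eef_rot: [2.158, -2.273, -0.0]
force: [-0.3, -0.4, 0.3]
finger_gap: 0.0774
```

Call:
apply_moves --moves '[[[0,0,0,0],[0,0,0,0],[0,0,0,0],[0,0,0,0],[0,0,0,0],[0,0,0,0]]]' --hand 0.4

```text
t: 18.9
tcp_pos: [0.466, 0.3023, 0.0444]
eef_rot: [-2.163, 2.273, -0.001]
force: [-0.8, -0.5, 6.0]
finger_gap: 0.0432
```

```bash
python3 - <<'E'
from h import *
c,im=snap("wrist","w13.png",s=1.5)
plan()
print(atz(c,np.array((387,409))/1.5,.061,"wrist"))
E
```

```text
tcp [0.466  0.3023 0.0444] rot
 [[-0.049 -0.999  0.003]
 [-0.999  0.049  0.002]
 [-0.002 -0.003 -1.   ]]
jaw 3.092
[0.46557971 0.30269033 0.061     ]
```

View pics/w13.png

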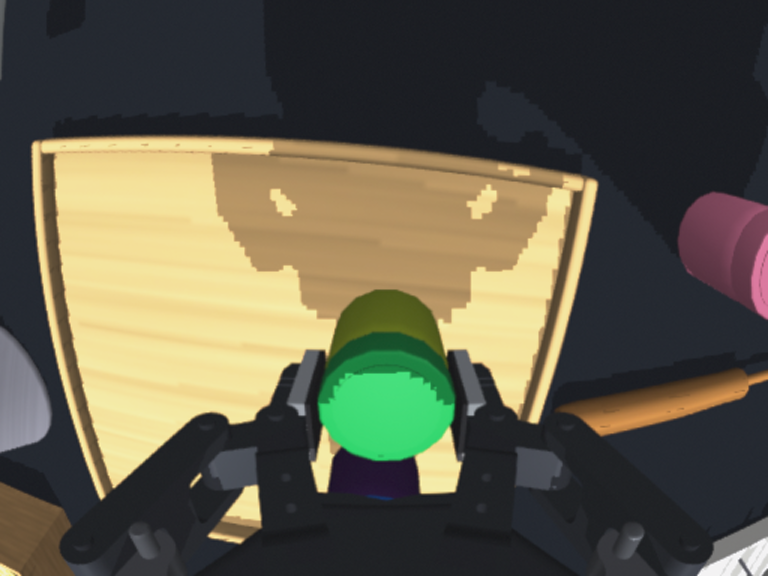

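Call:
apply_moves --moves '[[[0,0,-0.02,0],[0,0,-0.03,0],[0,0,-0.03,0],[0.0067,-0.0032,-0.035,0],[0.02,-0.01,-0.03,0],[0.03,-0.014,0,0],[0.03,-0.014,0,0],[0.03,-0.014,0,0],[0.03,-0.014,0,0],[0.03,-0.014,0,0],[0.03,-0.014,0,0],[0.03,-0.014,0,0]]]'

```text
t: 20.15
tcp_pos: [0.5643, 0.0584, 0.1878]
eef_rot: [-2.165, 2.276, 0.0]
force: [0.8, 0.1, -1.8]
finger_gap: 0.0432
```

Call:
apply_moves --moves '[[[0,0,0,0],[0,0,0,0]]]'

```text
t: 20.35
tcp_pos: [0.5641, 0.0591, 0.1874]
eef_rot: [-2.163, 2.278, 0.001]
force: [-1.0, -0.6, -0.7]
finger_gap: 0.043
```

```bash
python3 - <<'E'
from h import *
plan((.5655,.0604,.096))
E
```

```text
tcp [0.5641 0.0591 0.1874] rot
 [[-0.052 -0.999 -0.   ]
 [-0.999  0.052  0.   ]
 [-0.     0.    -1.   ]]
jaw 3.09
to (0.5655, 0.0604, 0.096) tool shift tot [-0.0014 -0.0014  0.0915] turn 0 n 4 per row shift(no turn) [-0.0003 -0.0003  0.0229] turn/row 0.0
```

Call:
apply_moves --moves '[[[-0.001,-0.001,0.03,0],[0,0,0.03,0],[0,0,0.014,0],[0,0,0.008,0],[0,0,0.006,0],[0,0,0.004,0],[0,0,0.002,0],[0,0,0,0]]]'

```text
t: 21.15
tcp_pos: [0.5654, 0.0607, 0.0937]
eef_rot: [-2.165, 2.276, -0.0]
force: [-0.7, -1.4, -1.6]
finger_gap: 0.0432
```

Call:
apply_moves --moves '[[[0,0,0.002,0],[0,0,0,0]]]'

```text
t: 21.35
tcp_pos: [0.5661, 0.0606, 0.0924]
eef_rot: [-2.164, 2.275, -0.002]
force: [0.9, -0.6, 1.8]
finger_gap: 0.0431
```

Call:
apply_moves --moves '[[[0,0,0,0],[0,0,0,0],[0,0,0,0],[0,0,-0.02,0],[0,0,-0.035,0],[0,0,-0.035,0],[-0.02,0,-0.02,0],[-0.03,0.01,0,0],[-0.03,0.01,0,0],[-0.03,0.01,0,0],[-0.03,0.01,0,0]]]' --hand 0.65

```text
t: 22.45
tcp_pos: [0.5317, 0.2035, 0.2013]
eef_rot: [2.165, -2.276, -0.0]
force: [0.4, -0.3, -0.9]
finger_gap: 0.0553
```

```bash
python3 - <<'E'
from h import *
c,im=snap("wrist","w14.png",s=1.5)
plan((.477,.373,.15))
E
```

```text
tcp [0.5308 0.2073 0.2011] rot
 [[-0.048 -0.999 -0.   ]
 [-0.999  0.048  0.002]
 [-0.002  0.    -1.   ]]
jaw 3.094
to (0.477, 0.373, 0.15) tool shift tot [-0.1629  0.0616  0.0514] turn 0 n 7 per row shift(no turn) [-0.0233  0.0088  0.0073] turn/row 0.0
```

View pics/w14.png

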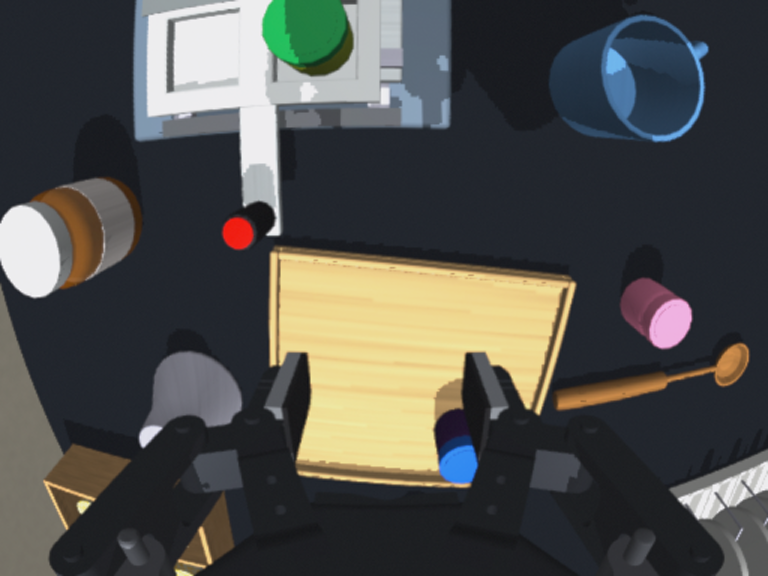

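Call:
apply_moves --moves '[[[-0.0233,0.0088,0.0073,0],[-0.0233,0.0088,0.0073,0],[-0.0233,0.0088,0.0073,0],[-0.0233,0.0088,0.0073,0],[-0.0233,0.0088,0.0073,0],[-0.0233,0.0088,0.0073,0],[-0.0233,0.0088,0.0073,0],[0,0,0,0]]]' --hand 0.9

```text
t: 23.3
tcp_pos: [0.4773, 0.3703, 0.1485]
eef_rot: [2.166, -2.272, -0.001]
force: [-0.6, -0.0, 0.0]
finger_gap: 0.0769
```

```bash
python3 - <<'E'
from h import *
c,im=snap("wrist","w15.png",s=1.5)
print(np.array(proj(c,(.477,.373,.061),"wrist"))*1.5)
print(np.array(proj(c,(.608,.168,.108),"wrist"))*1.5)
plan((.477,.373,.041))
E
```

```text
[385.91509553 297.28169466]
[ 83.44429759 -72.65108824]
tcp [0.478  0.3692 0.1493] rot
 [[-0.048 -0.999 -0.001]
 [-0.999  0.048 -0.001]
 [ 0.001  0.001 -1.   ]]
jaw 3.094
to (0.477, 0.373, 0.041) tool shift tot [-0.0039  0.0011  0.1083] turn 0 n 4 per row shift(no turn) [-0.001   0.0003  0.0271] turn/row 0.0
```

View pics/w15.png

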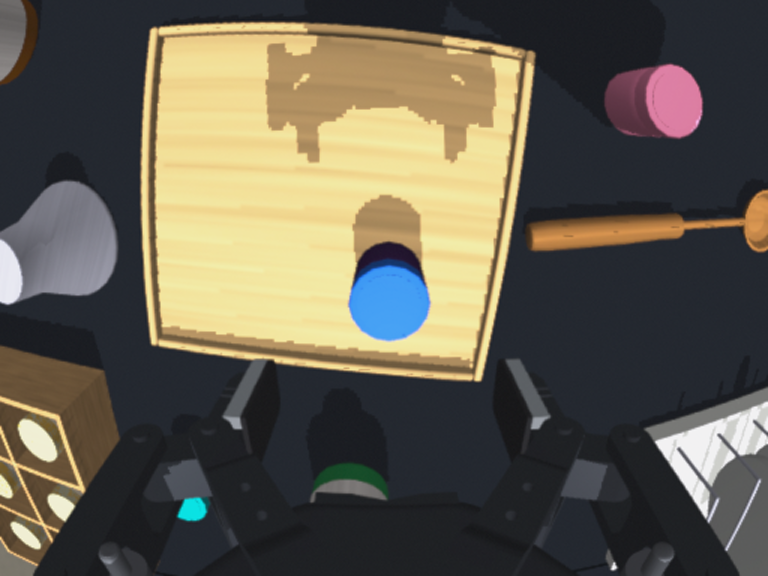

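Call:
apply_moves --moves '[[[-0.0017,0.0007,0.027,0],[-0.0017,0.0007,0.027,0],[-0.0017,0.0007,0.027,0],[-0.0017,0.0007,0.027,0],[0,0,0,0]]]'

```text
t: 23.85
tcp_pos: [0.4747, 0.3727, 0.0387]
eef_rot: [2.158, -2.272, 0.0]
force: [0.1, -0.2, -0.6]
finger_gap: 0.077
```

Call:
apply_moves --moves '[[[0,0,0,0],[0,0,0,0],[0,0,0,0],[0,0,0,0],[0,0,0,0],[0,0,0,0]]]' --hand 0.4

```text
t: 24.45
tcp_pos: [0.4774, 0.3761, 0.0446]
eef_rot: [-2.163, 2.273, -0.0]
force: [-0.9, 0.1, 6.8]
finger_gap: 0.0433
```

```bash
python3 - <<'E'
from h import *
c,im=snap("wrist","w16.png",s=1.5)
plan()
E
```

```text
tcp [0.4775 0.3761 0.0446] rot
 [[-0.05  -0.999  0.003]
 [-0.999  0.05   0.002]
 [-0.002 -0.003 -1.   ]]
jaw 3.092
```

View pics/w16.png

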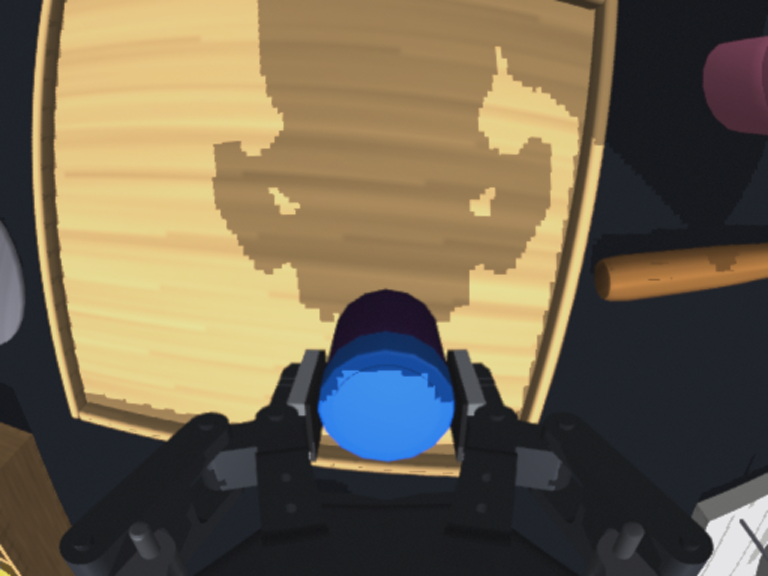

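Call:
apply_moves --moves '[[[0,0,-0.02,0],[0,0,-0.03,0],[0,0,-0.03,0],[0.0,0,-0.035,0],[0.0,0,-0.03,0],[0.0283,-0.016,0,0],[0.0283,-0.016,0,0],[0.0283,-0.016,0,0],[0.0283,-0.016,0,0],[0.0283,-0.016,0,0],[0.0283,-0.016,0,0]]]'

```text
t: 25.6
tcp_pos: [0.5641, 0.1997, 0.1877]
eef_rot: [-2.165, 2.276, 0.0]
force: [0.8, 0.5, -1.3]
finger_gap: 0.0427
```

Call:
apply_moves --moves '[[[0.0283,-0.016,0,0],[0.0283,-0.016,0,0],[0.0283,-0.016,0,0],[0.0283,-0.016,0,0],[0.0283,-0.016,0,0],[0,0,0,0],[0,0,0,0]]]'

```text
t: 26.3
tcp_pos: [0.6365, 0.055, 0.1872]
eef_rot: [2.163, -2.278, -0.001]
force: [-0.4, 0.6, -1.5]
finger_gap: 0.0433
```

```bash
python3 - <<'E'
from h import *
c,im=snap("wrist","w17.png",s=1.5)
plan((.637,.0565,.096))
E
```

```text
tcp [0.6364 0.0558 0.1873] rot
 [[-0.05  -0.999 -0.   ]
 [-0.999  0.05   0.   ]
 [-0.     0.    -1.   ]]
jaw 3.091
to (0.637, 0.0565, 0.096) tool shift tot [-0.0007 -0.0006  0.0913] turn 0 n 4 per row shift(no turn) [-0.0002 -0.0002  0.0228] turn/row 0.0
```

View pics/w17.png

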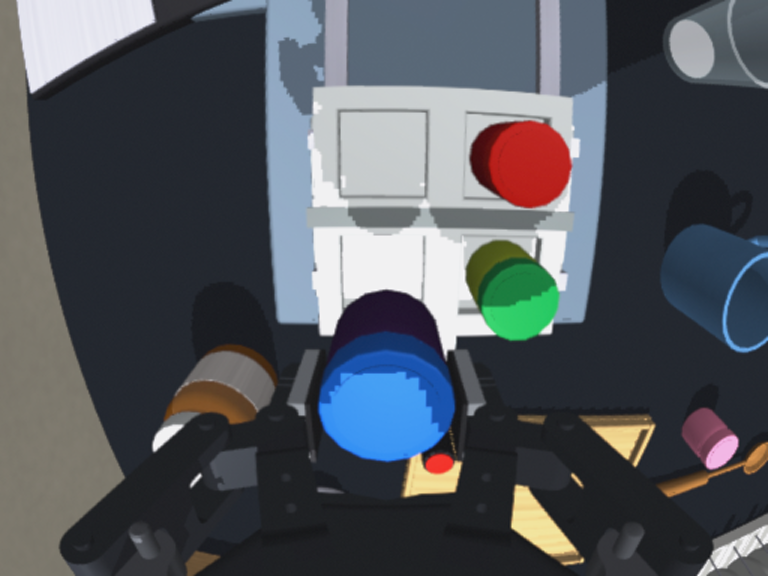

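```bash
python3 - <<'E'
from h import *
c=cal("wrist")
for w in ((342,233),(426,233),(340,112),(428,110),(340,195),(427,197)):
    print(w,np.round(atz(c,np.array(w)/1.5,.066,"wrist"),4))
y=np.array([0.056,0.998]);x=np.array([0.998,-0.056])
for n,p in dict(p3=[.6378,.0572],p4=[0.6338,-0.0147]).items():
    print(n,[np.round(np.array(p)+.025*sx*x-.025*sy*y,4) for sy in(1,-1) for sx in(1,-1)])
E
```

```text
(342, 233) [0.6603 0.0304 0.066 ]
(426, 233) [0.6115 0.0329 0.066 ]
(340, 112) [ 0.6568 -0.0394  0.066 ]
(428, 110) [ 0.6078 -0.038   0.066 ]
(340, 195) [0.6599 0.008  0.066 ]
(427, 197) [0.6102 0.0117 0.066 ]
p3 [array([0.6614, 0.0308]), array([0.6115, 0.0336]), array([0.6642, 0.0808]), array([0.6142, 0.0836])]
p4 [array([ 0.6574, -0.0411]), array([ 0.6074, -0.0382]), array([0.6602, 0.0088]), array([0.6102, 0.0116])]
```

Call:
apply_moves --moves '[[[-0.0005,-0.0005,0.03,0],[0,0,0.03,0],[0,0,0.014,0],[0,0,0.008,0],[0,0,0.006,0],[0,0,0.004,0],[0,0,0.002,0],[0,0,0.001,0],[0,0,0,0]]]'

```text
t: 27.25
tcp_pos: [0.6374, 0.0561, 0.0927]
eef_rot: [-2.165, 2.276, -0.001]
force: [0.3, -1.2, -1.6]
finger_gap: 0.0432
```

Call:
apply_moves --moves '[[[0,0,0,0],[0,0,0,0],[0,0,0,0],[0,0,-0.02,0],[0,0,-0.035,0],[0,0,-0.035,0],[0,0,-0.02,0],[-0.02,0.005,0,0],[-0.03,0.01,0,0],[-0.03,0.01,0,0],[-0.03,0.006,0,0]]]' --hand 0.6

```text
t: 28.35
tcp_pos: [0.6112, 0.1685, 0.2028]
eef_rot: [-2.164, 2.276, -0.0]
force: [-0.2, 0.0, -0.5]
finger_gap: 0.0514
```

```bash
python3 - <<'E'
from h import *
c,im=snap("wrist","w18.png",s=1.5)
print(np.array(proj(c,(.608,.168,.108),"wrist"))*1.5)
plan((.608,.168,.12),(.608,.168,.090))
E
```

```text
[391.29996301 286.38452922]
tcp [0.6107 0.1727 0.2023] rot
 [[-0.047 -0.999  0.   ]
 [-0.999  0.047  0.002]
 [-0.002 -0.    -1.   ]]
jaw 3.094
to (0.608, 0.168, 0.12) tool shift tot [0.005  0.0025 0.0823] turn 0 n 3 per row shift(no turn) [0.0017 0.0008 0.0274] turn/row 0.0
to (0.608, 0.168, 0.09) tool shift tot [0.0001 0.     0.03  ] turn 0 n 1 per row shift(no turn) [0.0001 0.     0.03  ] turn/row 0.0
```

View pics/w18.png

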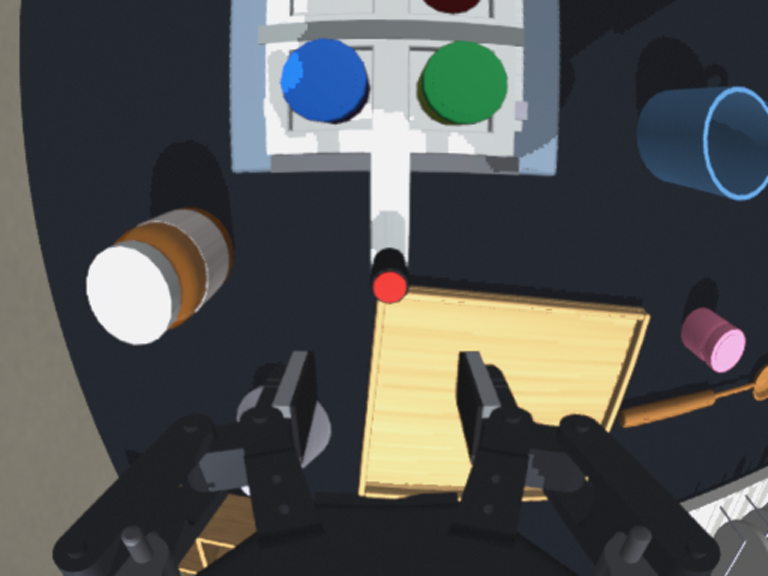

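```bash
python3 - <<'E'
from h import *
t=cv2.imread("pics/top0.png");s=cv2.imread("pics/scene0.png");w=cv2.resize(cv2.imread("pics/w3.png"),(512,384),interpolation=cv2.INTER_AREA)
a=cv2.resize(t[135:190,310:365],None,fx=7,fy=7,interpolation=cv2.INTER_CUBIC)
b=cv2.resize(viewer.snapshot("scene")[95:165,180:235],None,fx=7,fy=7,interpolation=cv2.INTER_CUBIC)
cv2.imwrite("pics/nz.png",np.hstack([cv2.resize(a,(385,385)),b[:385]]))
cv2.imwrite("pics/nz2.png",b)
cv2.imwrite("pics/nz3.png",cv2.resize(w[0:80,0:110],None,fx=7,fy=7,interpolation=cv2.INTER_CUBIC))
E
```

```text
(no output)
```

View pics/nz.png

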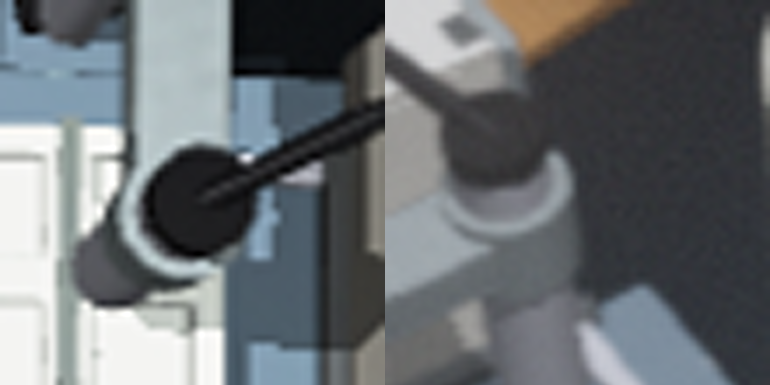

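View pics/nz2.png

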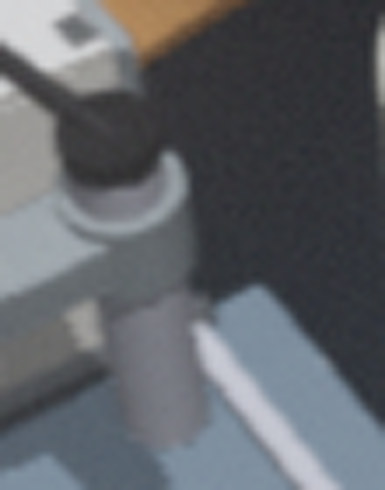

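View pics/nz3.png

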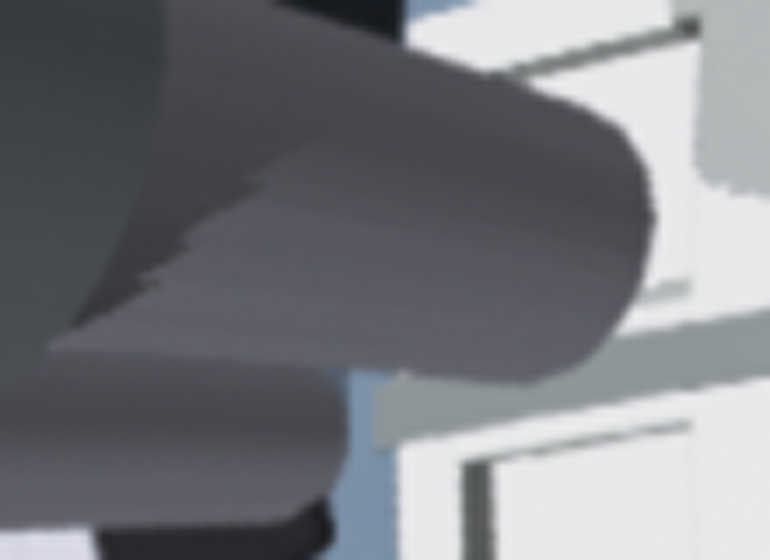

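```bash
python3 - <<'E'
from h import *
from scipy.optimize import least_squares
s=sense();Rn=Rot.from_rotvec(s["eef_rot"]).as_matrix();pn=np.array(s["tcp_pos"])
K,R,t=cal("wrist")
Rct=R@Rn; tct=R@pn+t   # cam from tool
R3=np.array([[-.0535,-.9986,0],[-.9986,.0535,0],[0,0,-1]]);p3=np.array([.4253,.0028,.2577])
Rw=Rct@R3.T; tw=tct-Rw@p3
cw=(K,Rw,tw);print(-Rw.T@tw)
ct,cs=cal("top"),cal("scene")
W=[(652,210),(640,160),(640,280),(600,345),(540,383)];S=[(122,425),(140,440),(165,447),(190,440),(210,420)];T=[(75,270),(80,288),(95,302),(118,306)]
pts={"w":[atz(cw,np.array(p)/7-.43,.137,"wrist") for p in W],"s":[atz(cs,np.array(p)/7-.43+(180,95),.137) for p in S],"t":[atz(ct,np.array(p)/7-.43+(310,135),.137) for p in T]}
def fit(P):
    P=np.array(P);r=least_squares(lambda c:np.hypot(*(P[:,:2]-c).T)-.02,[.6,-.15]);return np.round(r.x,4),np.round(r.fun*1000,1)
for k in pts:print(k,fit(pts[k]))
print("all",fit(sum(pts.values(),[])))
# column top & tube top
print("tube cap/collar?")
E
```

```text
[ 0.42110602 -0.07855344  0.38957049]
w (array([ 0.588 , -0.1527]), array([ 0.1, -0.1,  0. ,  0. , -0.1]))
s (array([ 0.5851, -0.1556]), array([ 0.7, -0.7,  0.2,  0. ,  0.3]))
t (array([ 0.59  , -0.1533]), array([-0.6,  0.4,  0.5, -0.5]))
all (array([ 0.5872, -0.1544]), array([-0.6, -1.4,  0.2,  1.1,  1.6, -0.9, -3. , -1.9, -1.1,  0.8,  0.4,
        0.2, -1.1, -3.2]))
tube cap/collar?
```

```bash
python3 - <<'E'
from h import *
c,im=snap("wrist","w19.png",crop=(120,0,420,210),s=2.6)
E
```

```text
(no output)
```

View pics/w19.png

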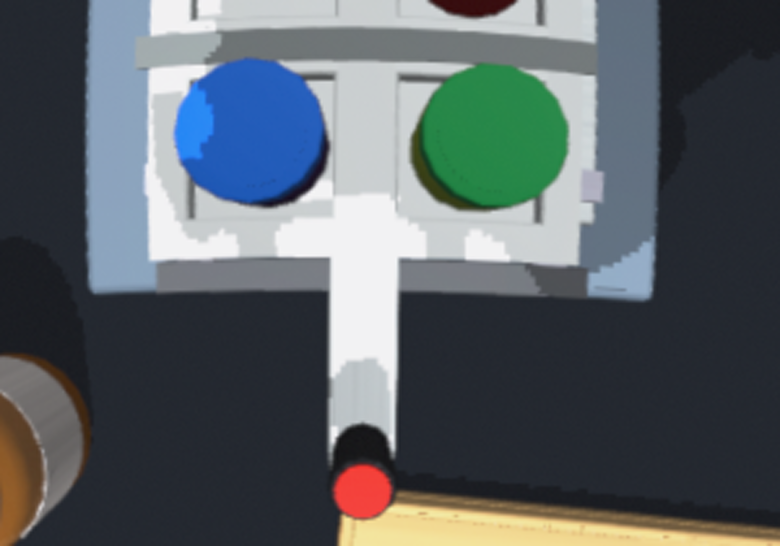

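```bash
python3 - <<'E'
from h import *
c=cal("wrist");f=lambda p:np.array(p)/2.6-.3+(120,0)
for n,p,z in(("blue",(250,131),.109),("green",(495,136),.109),("knob",(362,491),.108)):print(n,np.round(atz(c,f(p),z,"wrist"),4))
s=sense();Rn=Rot.from_rotvec(s["eef_rot"]).as_matrix();pn=np.array(s["tcp_pos"]);K,R,t=c
Rct=R@Rn;tct=R@pn+t
R3=np.array([[-.05,-.9987,0],[-.9987,.05,0],[0,0,-1]]);p3=np.array([.6364,.0558,.1873]);Rw=Rct@R3.T;cw=(K,Rw,tct-Rw@p3)
for n,p in(("red",(528,164)),("green",(518,297))):print(n,np.round(atz(cw,np.array(p)/1.5-.2,.109,"wrist"),4))
E
```

```text
blue [0.6364 0.056  0.109 ]
green [0.5665 0.0604 0.109 ]
knob [0.6096 0.1664 0.108 ]
red [ 0.5642 -0.0099  0.109 ]
green [0.5675 0.0586 0.109 ]
```

Call:
apply_moves --moves '[[[0.0025,0.002,0.025,0],[0.0025,0,0.03,0],[0,0,0.03,0],[0,0,0.026,0],[0,0,0,0],[0,0,0,0]]]'

```text
t: 29.1
tcp_pos: [0.61, 0.1618, 0.092]
eef_rot: [2.165, -2.277, 0.001]
force: [0.4, -0.0, 0.6]
finger_gap: 0.0511
```

Call:
apply_moves --moves '[[[0,0,0,0],[0,0,0,0],[0,0,0,0],[0,0,0,0],[0,0,0,0],[0,0,0,0]]]' --hand 0.1 --squeeze 40

```text
t: 29.7
tcp_pos: [0.6105, 0.1628, 0.0933]
eef_rot: [-2.164, 2.274, -0.003]
force: [0.9, -0.3, 6.2]
finger_gap: 0.0207
```

```bash
python3 - <<'E'
from h import *
p=sense()["tcp_pos"];b=np.array(p);print(sense()["force"])
plan(*(tuple(b+np.array([dx,dy,0])) for dx,dy in((.0243,-.1423),(.0215,-.2127),(-.0481,-.2087))),step=.015)
E
```

```text
[ 0.85579154 -0.31454361  6.15824103]
tcp [0.6105 0.1628 0.0933] rot
 [[-0.05  -0.999  0.003]
 [-0.999  0.05   0.001]
 [-0.001 -0.003 -1.   ]]
jaw 3.092
to (np.float64(0.6347966296338103), np.float64(0.02050651304413864), np.float64(0.09325849375191679)) tool shift tot [ 0.1409 -0.0313 -0.    ] turn 0 n 10 per row shift(no turn) [ 0.0141 -0.0031 -0.    ] turn/row 0.0
to (np.float64(0.6319966296338103), np.float64(-0.04989348695586135), np.float64(0.09325849375191679)) tool shift tot [ 0.0705 -0.0007 -0.0001] turn 0 n 5 per row shift(no turn) [ 0.0141 -0.0001 -0.    ] turn/row 0.0
to (np.float64(0.5623966296338103), np.float64(-0.045893486955861346), np.float64(0.09325849375191679)) tool shift tot [-0.0005  0.0697 -0.0002] turn 0 n 5 per row shift(no turn) [-0.0001  0.0139 -0.    ] turn/row 0.0
```

```bash
python3 - <<'E'
from h import *
c,im=snap("wrist","w20.png",s=1.5)
E
```

```text
(no output)
```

View pics/w20.png

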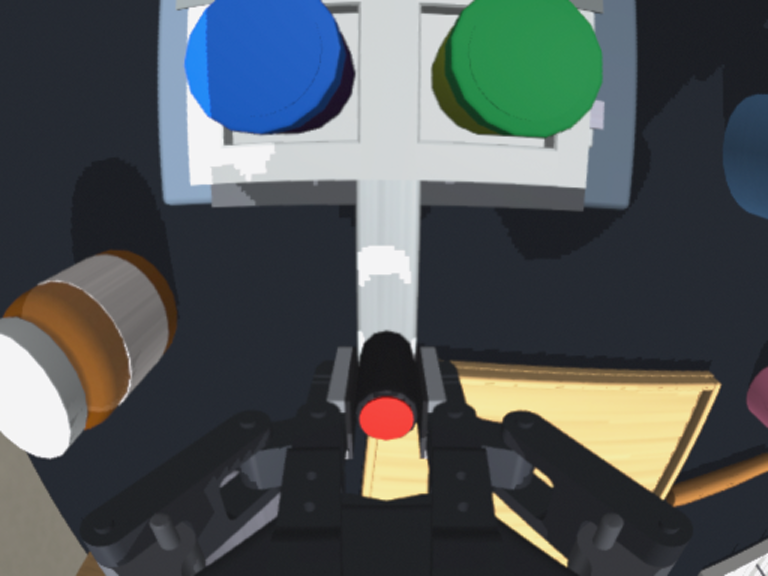

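```bash
python3 - <<'E'
from h import *
c=cal("wrist")
for n,p,z in(("blue",(264,56),.109),("green",(526,60),.109),("knob",(387,418),.108)):print(n,np.round(atz(c,np.array(p)/1.5-.2,z,"wrist"),4))
for p in ((.6364,.056),(.5666,.0600)):
    a=np.linspace(0,6.28,9);P=[np.array(proj(c,(p[0]+.022*np.cos(q),p[1]+.022*np.sin(q),.109),"wrist"))*1.5 for q in a];P=np.array(P);print(P.min(0),P.max(0))
E
```

```text
blue [0.6369 0.0579 0.109 ]
green [0.5688 0.062  0.109 ]
knob [0.6103 0.168  0.108 ]
[188.8122962 -27.0911478] [349.13155584 129.52029926]
[451.09247646 -23.05295732] [606.36369622 133.80845688]
```

Call:
apply_moves --moves '[[[0.005,-0.001,-0.001,0],[0.011,-0.0025,0,0],[0.016,-0.0035,0,0],[0.017,-0.0036,0,0],[0.017,-0.0036,0,0],[0.017,-0.0036,0,0],[0.017,-0.0036,0,0],[0.017,-0.0036,0,0],[0.014,-0.003,0,0],[0.0075,-0.0015,0,0],[0.0034,-0.0005,0,0],[0,0,0,0]]]'

```text
t: 30.95
tcp_pos: [0.6328, 0.0177, 0.0933]
eef_rot: [-2.164, 2.277, -0.003]
force: [-0.3, -0.7, 5.7]
finger_gap: 0.0207
```

```bash
python3 - <<'E'
from h import *
plan((.6333,.0196,.0925))
snap("scene","s21.png",(150,90,260,210),5); snap("wrist","w21.png",s=1.5);snap("top","t21.png",(230,110,370,220),5)
E
```

```text
tcp [0.6328 0.0177 0.0933] rot
 [[-0.051 -0.999  0.001]
 [-0.999  0.051 -0.001]
 [ 0.001 -0.002 -1.   ]]
jaw 3.091
to (0.6333, 0.0196, 0.0925) tool shift tot [-0.002  -0.0004  0.0008] turn 0 n 1 per row shift(no turn) [-0.002  -0.0004  0.0008] turn/row 0.0
```

View pics/s21.png

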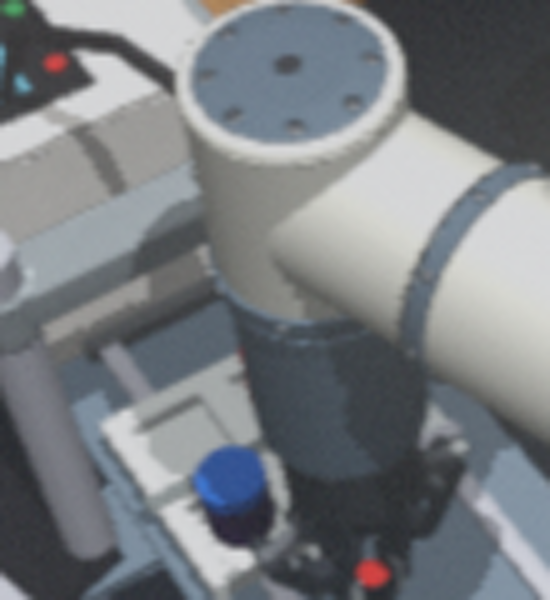

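View pics/t21.png

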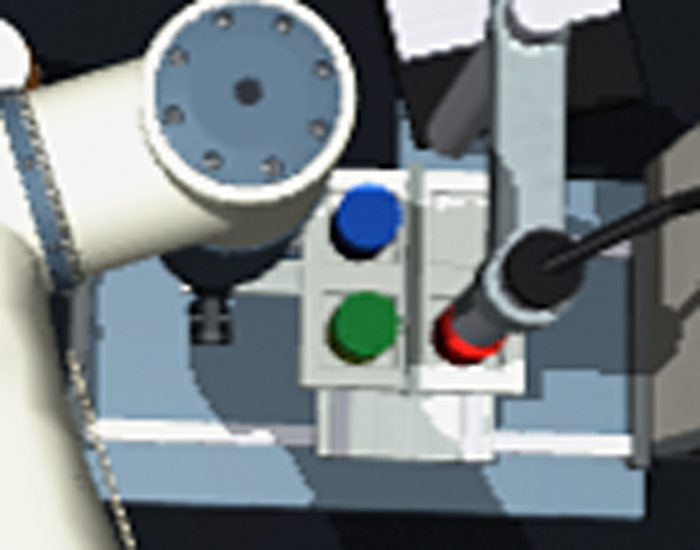

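View pics/w21.png

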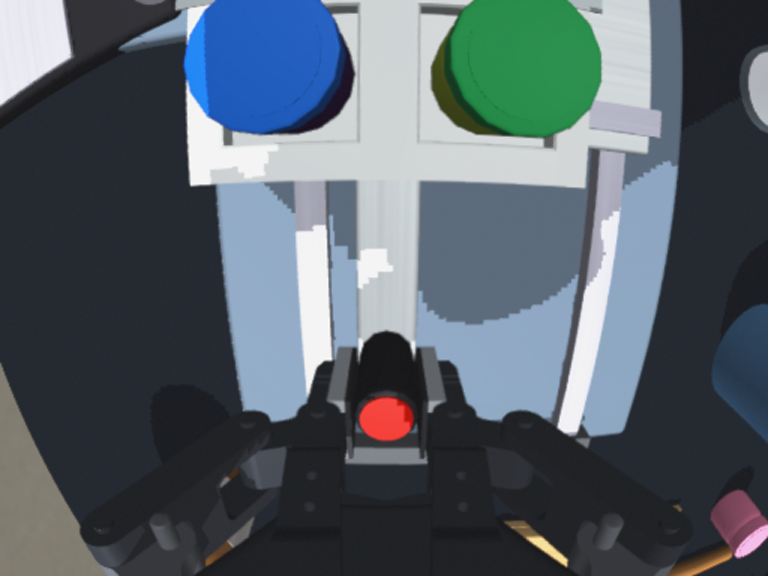

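```bash
python3 - <<'E'
from h import *
ct=cal("top")
N=(.5883,-.1527)
a=np.linspace(0,6.28,73)
def bb(x,y,z,r):
    P=np.array([proj(ct,(x+r*np.cos(q),y+r*np.sin(q),z)) for q in a]);P=(P-(230,110)+.4)*5;return P.min(0).round(),P.max(0).round()
print("lid under N",bb(*N,.109,.022),"tube end",bb(*N,.137,.02))
b=np.array([.6105,.1628]);d=np.array([.6328,.0177])-b
for n,p in dict(red=(.5655,-.0095),green=(.568,.0612),blue=(.6378,.0572)).items():print(n,np.array(p)+d,bb(*(np.array(p)+d),.109,.022))
# yes fit from edge pts
cs=cal("scene")
P=[(150+230/5,90+475/5)];print(atz(cs,P[0],.109))
E
python3 - <<'E'
import cv2
im=cv2.imread("pics/t21.png")[170:390,290:540]
cv2.imwrite("pics/t21b.png",cv2.resize(im,None,fx=2.6,fy=2.6))
E
```

```text
lid under N (array([440., 289.]), array([508., 356.])) tube end (array([451., 285.]), array([514., 347.]))
red [ 0.5878 -0.1546] (array([443., 290.]), array([511., 356.]))
green [ 0.5903 -0.0839] (array([335., 288.]), array([402., 355.]))
blue [ 0.6601 -0.0879] (array([337., 183.]), array([404., 249.]))
[ 0.66049724 -0.08743832  0.109     ]
```

View pics/t21b.png

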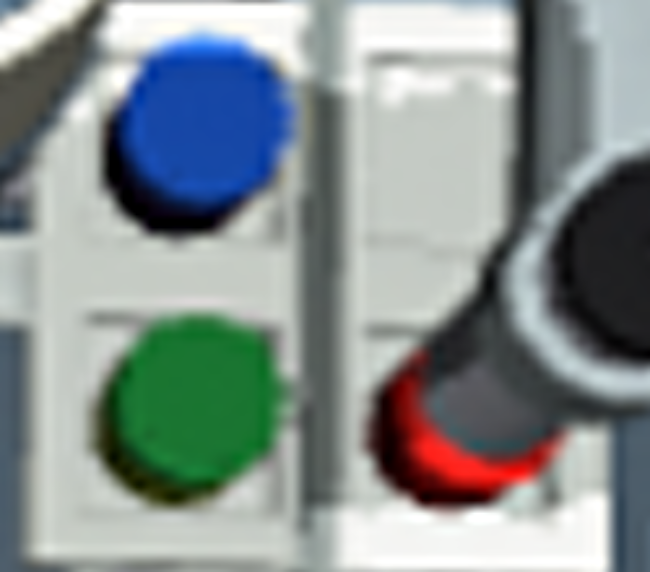

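Call:
apply_moves --moves '[[[0,-0.0015,0,0],[0,0,0,0],[0,0,0,0],[0,0,0,0],[0,0,0,0],[0,0,0,0],[0,0,0,0],[0,0,0,0],[0,0,0,0],[0,0,0,0],[0,0,0,0],[0,0,0,0]]]'

```text
t: 32.3
tcp_pos: [0.6343, 0.0181, 0.0933]
eef_rot: [-2.165, 2.276, -0.003]
force: [-0.3, -1.1, 6.1]
finger_gap: 0.0207
```

Call:
apply_moves --moves '[[[0,0,0,0],[0,0,0,0],[0,0,0,0],[0,0,0,0],[0,0,0,0],[0,0,0,0],[0,0,0,0]]]'

```text
t: 33.0
tcp_pos: [0.6343, 0.0181, 0.0933]
eef_rot: [-2.165, 2.276, -0.003]
force: [-0.2, -0.9, 4.1]
finger_gap: 0.0208
```

Call:
apply_moves --moves '[[[0.005,0,0,0],[0.011,0,0,0],[0.015,-0.0004,0,0],[0.015,-0.0004,0,0],[0.013,0,0,0],[0.008,0,0,0],[0.004,0,0,0],[0,0,0,0],[0,0,0,0]]]'

```text
t: 33.9
tcp_pos: [0.6313, -0.0531, 0.0933]
eef_rot: [2.165, -2.277, 0.003]
force: [-0.9, -0.9, 6.1]
finger_gap: 0.0206
```

```bash
python3 - <<'E'
from h import *
plan((.6315,-.0529,.0933))
snap("top","t22.png",(290,120,350,200),7)
E
```

```text
tcp [ 0.6313 -0.0531  0.0933] rot
 [[-0.05  -0.999  0.001]
 [-0.999  0.05  -0.001]
 [ 0.001 -0.001 -1.   ]]
jaw 3.091
to (0.6315, -0.0529, 0.0933) tool shift tot [-0.0002 -0.0002 -0.    ] turn 0 n 1 per row shift(no turn) [-0.0002 -0.0002 -0.    ] turn/row 0.0
```

View pics/t22.png

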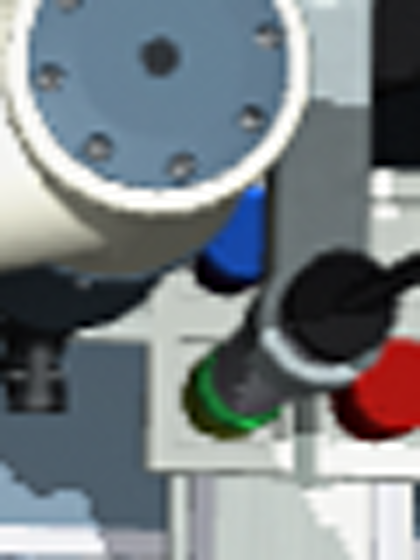

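```bash
python3 - <<'E'
from h import *
c,im=snap("top")
cr=im[162:186,310:340]
a=cv2.resize(cr,None,fx=24,fy=24,interpolation=cv2.INTER_CUBIC)
b=a.copy()
N=(.5883,-.1527);q=np.linspace(0,2*np.pi,100)
for z,r,col in((.109,.022,(255,0,255)),(.137,.02,(0,255,255))):
    P=np.array([proj(c,(N[0]+r*np.cos(t),N[1]+r*np.sin(t),z)) for t in q]);P=((P-(310,162)+.5)*24).astype(int)
    cv2.polylines(b,[P],True,col,1)
cv2.imwrite("pics/g.png",b)
E
```

```text
(no output)
```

View pics/g.png

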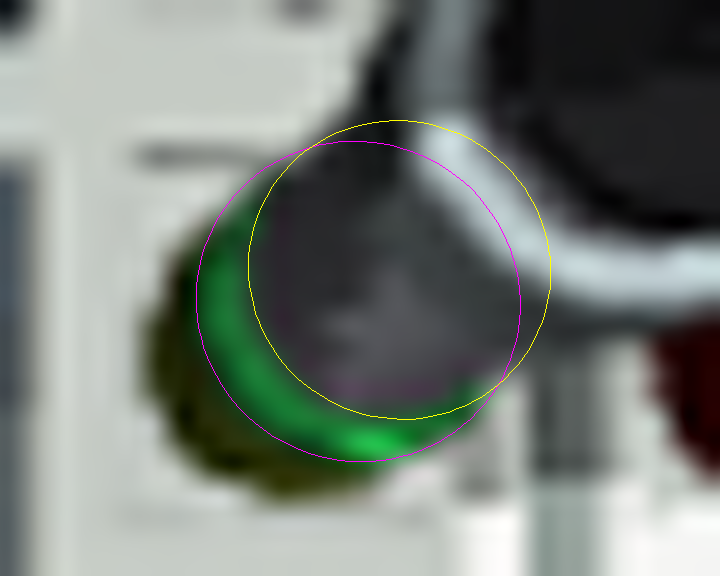

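Call:
apply_moves --moves '[[[0,-0.001,0,0],[0,0,0,0],[0,0,0,0],[0,0,0,0],[0,0,0,0],[0,0,0,0],[0,0,0,0],[0,0,0,0],[0,0,0,0],[0,0,0,0],[0,0,0,0],[0,0,0,0]]]'

```text
t: 35.2
tcp_pos: [0.6324, -0.053, 0.0933]
eef_rot: [2.165, -2.276, 0.003]
force: [-0.3, -1.2, 5.2]
finger_gap: 0.0202
```

Call:
apply_moves --moves '[[[0,0,0,0],[0,0,0,0],[0,0,0,0],[0,0,0,0],[0,0,0,0],[0,0,0,0],[0,0,0,0]]]'

```text
t: 35.9
tcp_pos: [0.6324, -0.053, 0.0933]
eef_rot: [2.165, -2.276, 0.003]
force: [-0.8, -1.0, 6.4]
finger_gap: 0.0209
```

Call:
apply_moves --moves '[[[0,0.005,0,0],[0,0.011,0,0],[-0.0005,0.015,0,0],[0,0.015,0,0],[0,0.013,0,0],[0,0.007,0,0],[0,0.0037,0,0],[0,0,0,0],[0,0,0,0]]]'

```text
t: 36.8
tcp_pos: [0.5625, -0.0482, 0.0932]
eef_rot: [-2.165, 2.276, -0.002]
force: [-1.8, -0.4, 8.2]
finger_gap: 0.0205
```

```bash
python3 - <<'E'
from h import *
plan((.5626,-.049,.0933))
c,im=snap("top")
cr=im[162:186,310:340]
b=cv2.resize(cr,None,fx=24,fy=24,interpolation=cv2.INTER_CUBIC)
N=(.5883,-.1527);q=np.linspace(0,2*np.pi,100)
for z,r,col in((.109,.022,(255,0,255)),(.137,.02,(0,255,255))):
    P=np.array([proj(c,(N[0]+r*np.cos(t),N[1]+r*np.sin(t),z)) for t in q]);P=((P-(310,162)+.5)*24).astype(int)
    cv2.polylines(b,[P],True,col,1)
cv2.imwrite("pics/b.png",b)
E
```

```text
tcp [ 0.5625 -0.0482  0.0932] rot
 [[-0.05  -0.999  0.001]
 [-0.999  0.05  -0.   ]
 [ 0.    -0.001 -1.   ]]
jaw 3.092
to (0.5626, -0.049, 0.0933) tool shift tot [ 0.0008 -0.0001 -0.    ] turn 0 n 1 per row shift(no turn) [ 0.0008 -0.0001 -0.    ] turn/row 0.0
```

View pics/b.png

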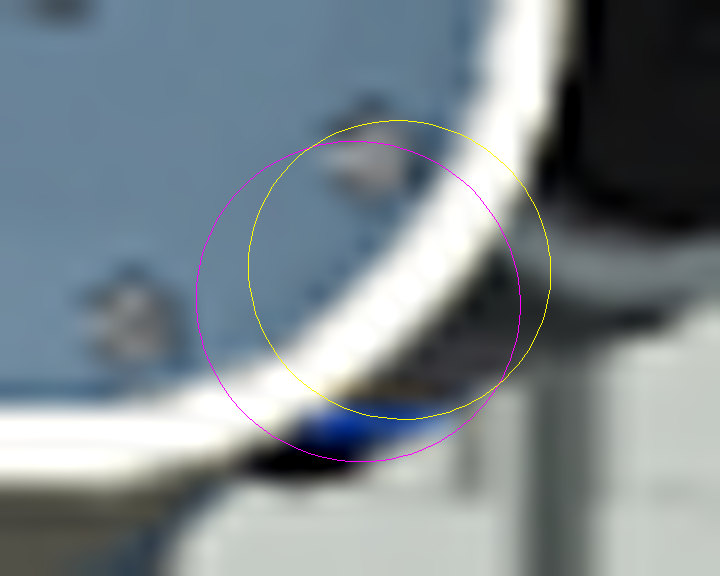

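Call:
apply_moves --moves '[[[0.001,0.0005,0,0],[0,0,0,0],[0,0,0,0],[0,0,0,0],[0,0,0,0],[0,0,0,0],[0,0,0,0],[0,0,0,0],[0,0,0,0],[0,0,0,0],[0,0,0,0],[0,0,0,0]]]'

```text
t: 38.05
tcp_pos: [0.5625, -0.0489, 0.0932]
eef_rot: [-2.165, 2.275, -0.002]
force: [0.8, 1.2, 7.0]
finger_gap: 0.0208
```

Call:
apply_moves --moves '[[[0,0,0,0],[0,0,0,0],[0,0,0,0],[0,0,0,0],[0,0,0,0],[0,0,0,0],[0,0,0,0]]]'

```text
t: 38.75
tcp_pos: [0.5625, -0.0489, 0.0932]
eef_rot: [-2.165, 2.275, -0.002]
force: [-0.2, 0.7, 6.8]
finger_gap: 0.0206
```

```bash
python3 - <<'E'
from h import *
snap("wrist","w23.png",s=1.5); snap("scene","s23.png",(150,90,260,210),5)
plan((.600,.12,.0933),(.608,.166,.0933))
E
```

```text
tcp [ 0.5625 -0.0489  0.0933] rot
 [[-0.05  -0.999  0.002]
 [-0.999  0.05  -0.   ]
 [ 0.    -0.002 -1.   ]]
jaw 3.092
to (0.6, 0.12, 0.0933) tool shift tot [-0.1705 -0.029   0.    ] turn 0 n 6 per row shift(no turn) [-0.0284 -0.0048  0.    ] turn/row 0.0
to (0.608, 0.166, 0.0933) tool shift tot [-0.0463 -0.0057  0.    ] turn 0 n 2 per row shift(no turn) [-0.0232 -0.0029  0.    ] turn/row 0.0
```

View pics/s23.png

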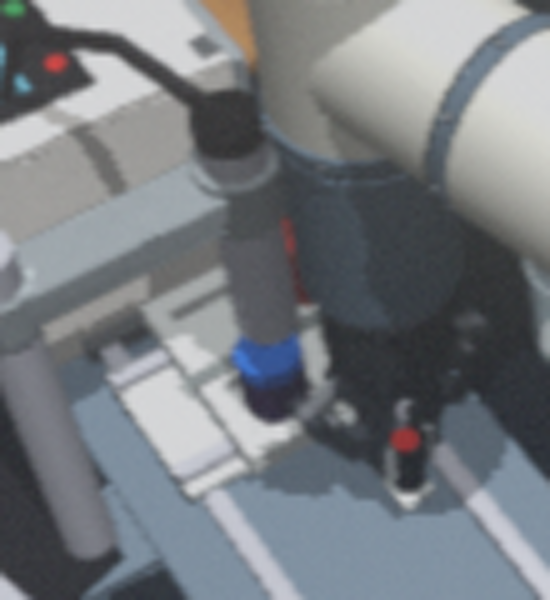

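View pics/w23.png

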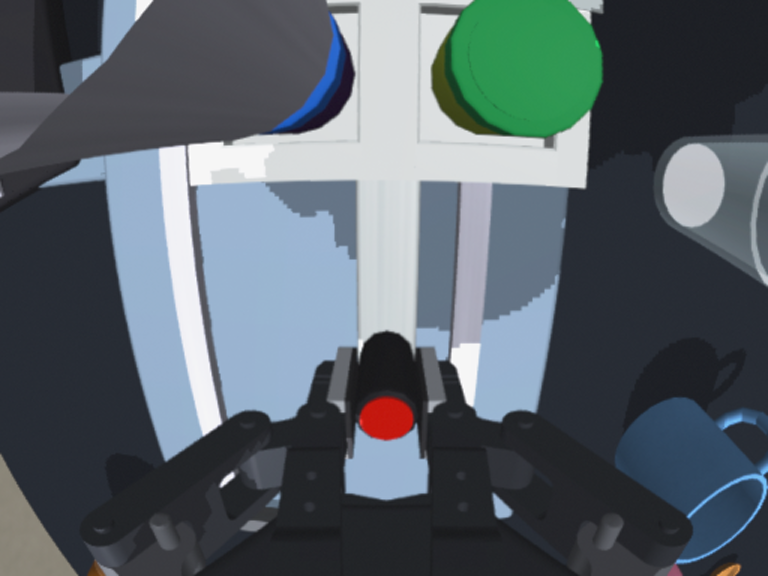

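```bash
python3 - <<'E'
from h import *
cs=cal("scene");q=np.linspace(0,2*np.pi,100);N=(.5883,-.1527)
b=cv2.resize(cv2.imread("pics/s23.png")[300:440,200:330],None,fx=4,fy=4)
for z,r,col in((.109,.022,(255,0,255)),(.137,.02,(0,255,255))):
    P=np.array([proj(cs,(N[0]+r*np.cos(t),N[1]+r*np.sin(t),z)) for t in q]);P=((((P-(150,90)+.5)*5)-(200,300))*4).astype(int)
    cv2.polylines(b,[P],True,col,1)
cv2.imwrite("pics/s23b.png",b)
E
```

```text
(no output)
```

View pics/s23b.png

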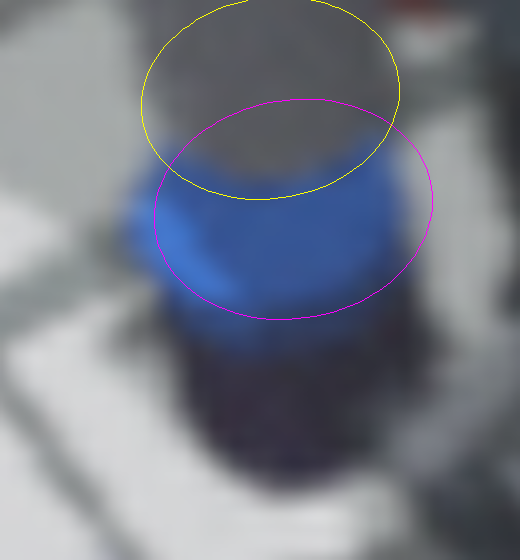

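```bash
python3 - <<'E'
from h import *
cs=cal("scene");q=np.linspace(0,2*np.pi,100)
base=cv2.resize(cv2.imread("pics/s23.png")[280:450,190:340],None,fx=2.6,fy=3.3)
out=[]
for N in ((.5883,-.1527),(.592,-.154)):
    b=base.copy()
    for z,r,col in((.109,.022,(255,0,255)),(.095,.022,(255,255,255)),(.056,.022,(255,0,255)),(.137,.02,(0,255,255))):
        P=np.array([proj(cs,(N[0]+r*np.cos(t),N[1]+r*np.sin(t),z)) for t in q]);P=((((P-(150,90)+.5)*5)-(190,280))*(2.6,3.3)).astype(int)
        cv2.polylines(b,[P],True,col,1)
    out.append(b)
cv2.imwrite("pics/s23c.png",np.hstack(out))
E
```

```text
(no output)
```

View pics/s23c.png

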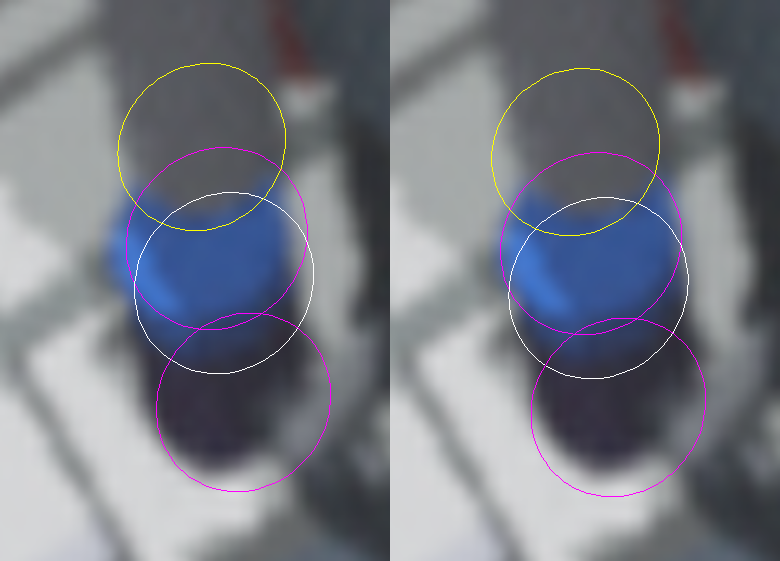

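Call:
apply_moves --moves '[[[-0.0014,0.0012,0,0],[0,0,0,0],[0,0,0,0],[0,0,0,0],[0,0,0,0],[0,0,0,0],[0,0,0,0],[0,0,0,0],[0,0,0,0],[0,0,0,0],[0,0,0,0],[0,0,0,0]]]'

```text
t: 40.05
tcp_pos: [0.5615, -0.0476, 0.0932]
eef_rot: [-2.165, 2.275, -0.003]
force: [1.1, -1.0, 7.4]
finger_gap: 0.0205
```

Call:
apply_moves --moves '[[[0,0,0,0],[0,0,0,0],[0,0,0,0]]]'

```text
t: 40.35
tcp_pos: [0.5615, -0.0476, 0.0932]
eef_rot: [-2.165, 2.275, -0.003]
force: [-0.5, 0.2, 7.2]
finger_gap: 0.0206
```

Call:
apply_moves --moves '[[[-0.008,0,0,0],[-0.016,-0.002,0,0],[-0.02,-0.004,0,0],[-0.02,-0.005,0,0],[-0.02,-0.005,0,0],[-0.02,-0.005,0,0],[-0.02,-0.005,0,0],[-0.02,-0.005,0,0],[-0.02,-0.003,0,0],[-0.018,-0.001,0,0],[-0.012,0,0,0],[-0.008,0,0,0]]]'

```text
t: 41.55
tcp_pos: [0.6066, 0.1533, 0.0933]
eef_rot: [-2.165, 2.274, -0.002]
force: [1.0, -1.8, 6.2]
finger_gap: 0.0207
```

Call:
apply_moves --moves '[[[-0.005,0,0,0],[-0.005,0,0,0],[-0.004,0,0,0],[-0.004,0,0,0],[0,0,0,0]]]'

```text
t: 42.05
tcp_pos: [0.6062, 0.1633, 0.0932]
eef_rot: [2.157, -2.269, 0.011]
force: [-0.2, -21.6, 9.5]
finger_gap: 0.0208
```

Call:
apply_moves --moves '[[[0.006,0,0,0],[0,0,0,0]]]'

```text
t: 42.25
tcp_pos: [0.6068, 0.1631, 0.0933]
eef_rot: [-2.164, 2.277, -0.002]
force: [-0.0, -4.7, 6.6]
finger_gap: 0.0206
```

Call:
apply_moves --moves '[[[0,0,0,0],[0,0,0,0],[0,0,0,0],[0,0,-0.02,0],[0,0,-0.035,0],[0,0,-0.035,0],[0,0,-0.02,0],[0,0,0,0],[0,0,0,0]]]' --hand 0.6 --squeeze 30

```text
t: 43.15
tcp_pos: [0.6062, 0.1651, 0.2018]
eef_rot: [2.165, -2.276, -0.001]
force: [0.2, -0.8, -0.9]
finger_gap: 0.0512
```

```bash
python3 - <<'E'
from h import *
c,im=snap("wrist","w24.png",crop=(100,0,440,240),s=2.3)
plan()
E
```

```text
tcp [0.6058 0.1648 0.201 ] rot
 [[-0.05  -0.999 -0.002]
 [-0.999  0.05  -0.   ]
 [ 0.     0.002 -1.   ]]
jaw 3.092
```

View pics/w24.png

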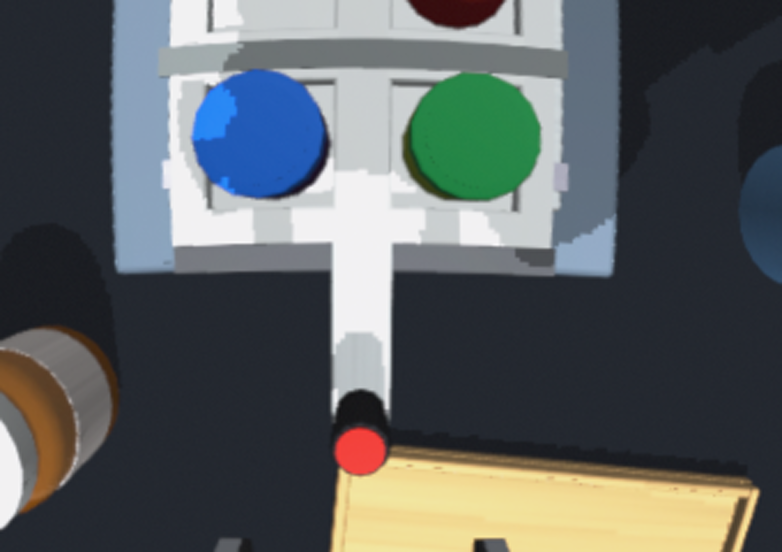

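```bash
python3 - <<'E'
from h import *
c=cal("wrist");f=lambda p:np.array(p)/2.3-.3+(100,0)
for n,p,z in(("blue",(260,134),.109),("green",(476,136),.109),("knob",(360,451),.108)):print(n,np.round(atz(c,f(p),z,"wrist"),4))
plan((.6345,.0575,.19),(.6345,.0575,.09))
E
```

```text
blue [0.6328 0.0576 0.109 ]
green [0.5635 0.0616 0.109 ]
knob [0.6063 0.1677 0.108 ]
tcp [0.6058 0.1648 0.201 ] rot
 [[-0.05  -0.999 -0.002]
 [-0.999  0.05  -0.   ]
 [ 0.     0.002 -1.   ]]
jaw 3.092
to (0.6345, 0.0575, 0.19) tool shift tot [ 0.1058 -0.0341  0.0109] turn 0 n 4 per row shift(no turn) [ 0.0264 -0.0085  0.0027] turn/row 0.0
to (0.6345, 0.0575, 0.09) tool shift tot [-0.     -0.0002  0.1   ] turn 0 n 4 per row shift(no turn) [-0.     -0.0001  0.025 ] turn/row 0.0
```

Call:
apply_moves --moves '[[[0.0264,-0.0082,0,0],[0.0264,-0.0082,0,0],[0.0264,-0.0082,0,0],[0.0265,-0.008,0,0],[0,0,0,0],[0,0,0,0]]]' --hand 0.63

```text
t: 43.8
tcp_pos: [0.6332, 0.0571, 0.2007]
eef_rot: [2.162, -2.276, -0.003]
force: [-0.7, 0.3, 0.3]
finger_gap: 0.054
```

```bash
python3 - <<'E'
from h import *
c,im=snap("wrist","w25.png",s=1.5)
plan((.633,.0576,.092))
E
```

```text
tcp [0.6332 0.0578 0.201 ] rot
 [[-0.05  -0.999 -0.002]
 [-0.999  0.05  -0.   ]
 [ 0.     0.002 -1.   ]]
jaw 3.091
to (0.633, 0.0576, 0.092) tool shift tot [ 0.0002 -0.      0.109 ] turn 0 n 4 per row shift(no turn) [ 0.     -0.      0.0273] turn/row 0.0
```

View pics/w25.png

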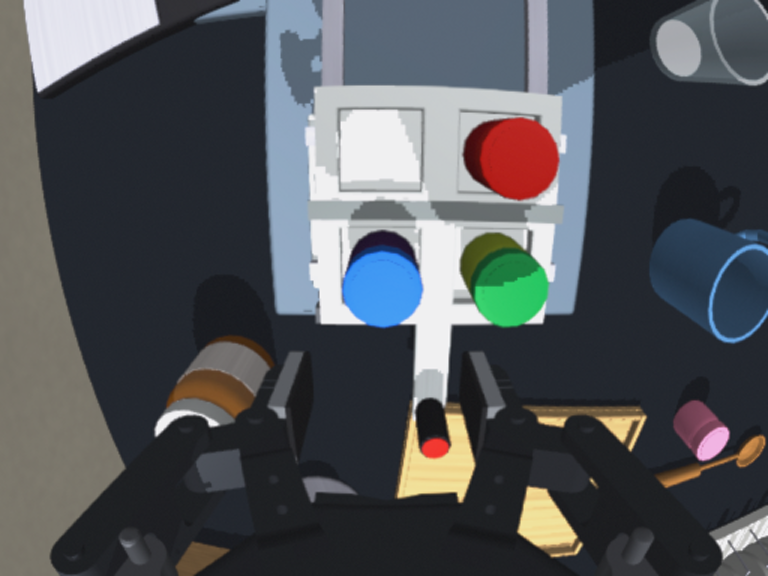

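Call:
apply_moves --moves '[[[0,0,0.03,0],[0,0,0.03,0],[0,0,0.02,0],[0,0,0.018,0],[0,0,0.01,0],[0,0,0,0]]]'

```text
t: 44.45
tcp_pos: [0.6325, 0.0582, 0.0925]
eef_rot: [2.164, -2.273, -0.003]
force: [-0.1, -0.8, -0.1]
finger_gap: 0.0538
```

Call:
apply_moves --moves '[[[0,0,0,0],[0,0,0,0],[0,0,0,0],[0,0,0,0],[0,0,0,0]]]' --hand 0.4

```text
t: 44.95
tcp_pos: [0.634, 0.0577, 0.0949]
eef_rot: [-2.165, 2.276, -0.001]
force: [-0.1, 0.5, 1.3]
finger_gap: 0.0432
```

Call:
apply_moves --moves '[[[0,0,-0.01,0],[0,0,-0.02,0],[0,0,-0.03,0],[0,0,-0.03,0],[0,0,-0.01,0],[0,0,0,0]]]'

```text
t: 45.55
tcp_pos: [0.6345, 0.0577, 0.1964]
eef_rot: [-2.163, 2.274, -0.003]
force: [0.7, -1.4, -1.2]
finger_gap: 0.0431
```

```bash
python3 - <<'E'
from h import *
c,im=snap("wrist","w26.png",s=1.5)
plan((.476,.374,.19),(.476,.374,.05))
E
```

```text
tcp [0.6336 0.0577 0.1943] rot
 [[-0.05  -0.999  0.   ]
 [-0.999  0.05   0.001]
 [-0.001 -0.    -1.   ]]
jaw 3.091
to (0.476, 0.374, 0.19) tool shift tot [-0.308   0.1733  0.0045] turn 0 n 12 per row shift(no turn) [-0.0257  0.0144  0.0004] turn/row 0.0
to (0.476, 0.374, 0.05) tool shift tot [1.0e-04 0.0e+00 1.4e-01] turn 0 n 5 per row shift(no turn) [0.    0.    0.028] turn/row 0.0
```

View pics/w26.png

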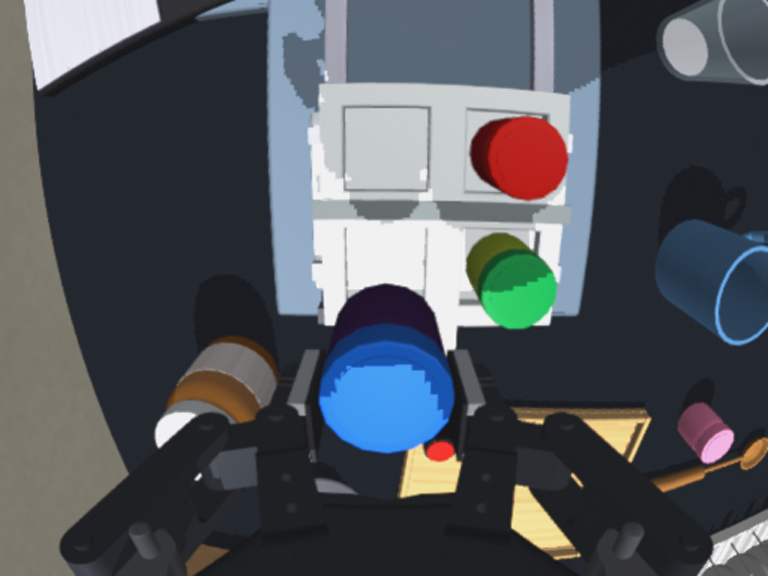

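Call:
apply_moves --moves '[[[-0.0257,0.0144,0,0],[-0.0257,0.0144,0,0],[-0.0257,0.0144,0,0],[-0.0257,0.0144,0,0],[-0.0257,0.0144,0,0],[-0.0257,0.0144,0,0],[-0.0257,0.0144,0,0],[-0.0257,0.0144,0,0],[-0.0257,0.0144,0,0],[-0.0257,0.0144,0,0],[-0.0257,0.0144,0,0],[-0.0257,0.0144,0,0]]]'

```text
t: 46.8
tcp_pos: [0.475, 0.3745, 0.192]
eef_rot: [2.162, -2.274, -0.0]
force: [0.2, 0.6, -1.2]
finger_gap: 0.0433
```

Call:
apply_moves --moves '[[[0,0,0.02,0],[0,0,0.03,0],[0,0,0.03,0],[0,0,0.03,0],[0,0,0.02,0],[0,0,0.008,0],[0,0,0.004,0],[0,0,0,0]]]'

```text
t: 47.6
tcp_pos: [0.4765, 0.3741, 0.0521]
eef_rot: [2.165, -2.276, 0.0]
force: [-0.2, -1.0, -1.4]
finger_gap: 0.0431
```

Call:
apply_moves --moves '[[[0,0,0.003,0],[0,0,0.002,0],[0,0,0.001,0],[0,0,0,0]]]'

```text
t: 48.0
tcp_pos: [0.4767, 0.3745, 0.0469]
eef_rot: [-2.165, 2.275, 0.0]
force: [-1.0, -0.6, 1.2]
finger_gap: 0.0429
```

Call:
apply_moves --moves '[[[0,0,0,0],[0,0,0,0],[0,0,0,0],[0,0,-0.02,0],[0,0,-0.035,0],[0,0,-0.035,0],[0,0,-0.035,0],[0,0,-0.03,0],[0,0,0,0]]]' --hand 0.7

```text
t: 48.9
tcp_pos: [0.4785, 0.3756, 0.2068]
eef_rot: [-2.159, 2.269, -0.001]
force: [-0.3, 0.0, 0.4]
finger_gap: 0.0596
```

```bash
python3 - <<'E'
from h import *
c,im=snap("wrist","w27.png",s=1.5)
plan((.564,.0612,.2))
E
```

```text
tcp [0.4774 0.375  0.2039] rot
 [[-0.05  -0.999  0.004]
 [-0.999  0.05   0.004]
 [-0.004 -0.003 -1.   ]]
jaw 3.092
to (0.564, 0.0612, 0.2) tool shift tot [ 0.3091 -0.1022  0.0029] turn 0 n 11 per row shift(no turn) [ 0.0281 -0.0093  0.0003] turn/row 0.0
```

View pics/w27.png

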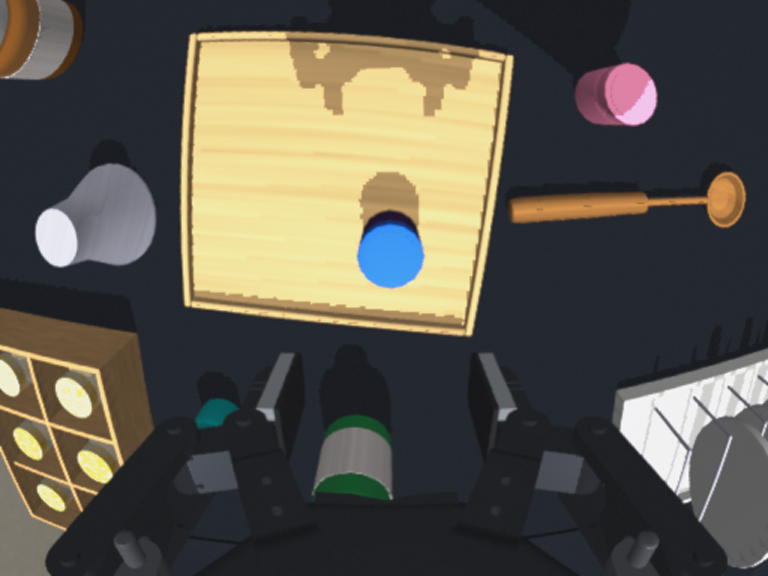

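Blue stands upright on the tray at (391,255). Next: green.

Call:
apply_moves --moves '[[[0.0281,-0.0093,0,0],[0.0281,-0.0093,0,0],[0.0281,-0.0093,0,0],[0.0281,-0.0093,0,0],[0.0281,-0.0093,0,0],[0.0281,-0.0093,0,0],[0.0281,-0.0093,0,0],[0.0281,-0.0093,0,0],[0.0281,-0.0093,0,0],[0.0281,-0.0093,0,0],[0.0281,-0.0093,0,0],[0,0,0,0]]]'

```text
t: 50.15
tcp_pos: [0.5631, 0.0575, 0.1999]
eef_rot: [2.16, -2.278, -0.001]
force: [-0.4, -0.5, 0.6]
finger_gap: 0.0599
```

Call:
apply_moves --moves '[[[0,0,0,0],[0,0,0,0]]]'

```text
t: 50.35
tcp_pos: [0.5629, 0.0609, 0.2006]
eef_rot: [2.165, -2.275, -0.001]
force: [-0.1, -0.6, -0.7]
finger_gap: 0.0598
```

```bash
python3 - <<'E'
from h import *
c,im=snap("wrist","w28.png",s=1.5)
plan((.564,.0612,.094))
print(np.array(proj(c,(.564,.0612,.109),"wrist"))*1.5)
E
```

```text
tcp [0.5629 0.0611 0.2008] rot
 [[-0.049 -0.999 -0.001]
 [-0.999  0.049 -0.   ]
 [ 0.     0.001 -1.   ]]
jaw 3.093
to (0.564, 0.0612, 0.094) tool shift tot [-1.000e-04 -1.200e-03  1.068e-01] turn 0 n 4 per row shift(no turn) [-0.     -0.0003  0.0267] turn/row 0.0
[383.01775585 290.14666818]
```

View pics/w28.png

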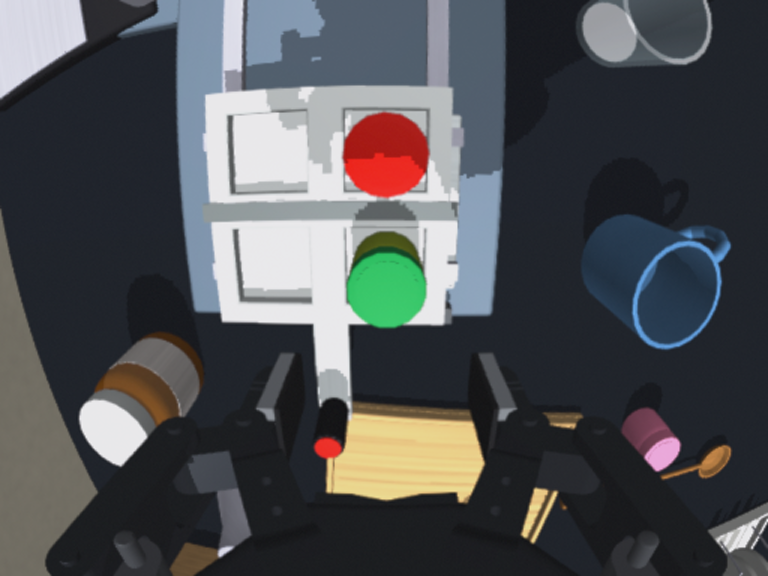

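Green lid at (387,289), red at (386,155). I'm centred on green.

Call:
apply_moves --moves '[[[0,0,0.03,0],[0,0,0.03,0],[0,0,0.02,0],[0,0,0.018,0],[0,0,0.009,0],[0,0,0,0]]]'

```text
t: 51.0
tcp_pos: [0.5624, 0.0608, 0.0931]
eef_rot: [2.165, -2.274, -0.002]
force: [0.2, 0.6, 0.5]
finger_gap: 0.0599
```

Call:
apply_moves --moves '[[[0,0,0,0],[0,0,0,0],[0,0,0,0],[0,0,0,0],[0,0,0,0]]]' --hand 0.4

```text
t: 51.5
tcp_pos: [0.564, 0.0606, 0.0954]
eef_rot: [-2.164, 2.275, -0.002]
force: [-1.4, -0.3, 5.2]
finger_gap: 0.0431
```

Call:
apply_moves --moves '[[[0,0,-0.01,0],[0,0,-0.02,0],[0,0,-0.03,0],[0,0,-0.03,0],[0,0,-0.01,0],[0,0,0,0],[0,0,0,0]]]'

```text
t: 52.2
tcp_pos: [0.5625, 0.0603, 0.193]
eef_rot: [2.164, -2.275, -0.002]
force: [-1.3, -0.0, -1.5]
finger_gap: 0.0432
```

```bash
python3 - <<'E'
from h import *
plan((.466,.300,.19),(.466,.300,.05))
E
```

```text
tcp [0.5625 0.0603 0.193 ] rot
 [[-0.05  -0.999 -0.002]
 [-0.999  0.05   0.   ]
 [ 0.     0.002 -1.   ]]
jaw 3.091
to (0.466, 0.3, 0.19) tool shift tot [-0.2345  0.1084  0.0032] turn 0 n 9 per row shift(no turn) [-0.0261  0.012   0.0004] turn/row 0.0
to (0.466, 0.3, 0.05) tool shift tot [-0.     -0.0003  0.14  ] turn 0 n 5 per row shift(no turn) [-0.     -0.0001  0.028 ] turn/row 0.0
```

Call:
apply_moves --moves '[[[-0.0255,0.012,0,0],[-0.0255,0.012,0,0],[-0.0255,0.012,0,0],[-0.0255,0.012,0,0],[-0.0255,0.012,0,0],[-0.0255,0.012,0,0],[-0.0255,0.012,0,0],[-0.0255,0.012,0,0],[-0.0255,0.011,0,0],[0,0,0,0],[0,0,0,0]]]'

```text
t: 53.3
tcp_pos: [0.4671, 0.2947, 0.1926]
eef_rot: [2.164, -2.273, -0.0]
force: [-1.1, -0.8, -0.6]
finger_gap: 0.0431
```

```bash
python3 - <<'E'
from h import *
c,im=snap("wrist","w29.png",s=1.5)
plan((.466,.294,.0525))
E
```

```text
tcp [0.4674 0.2943 0.1929] rot
 [[-0.05  -0.999 -0.002]
 [-0.999  0.05  -0.002]
 [ 0.002  0.002 -1.   ]]
jaw 3.092
to (0.466, 0.294, 0.0525) tool shift tot [0.     0.0011 0.1404] turn 0 n 5 per row shift(no turn) [0.     0.0002 0.0281] turn/row 0.0
```

View pics/w29.png

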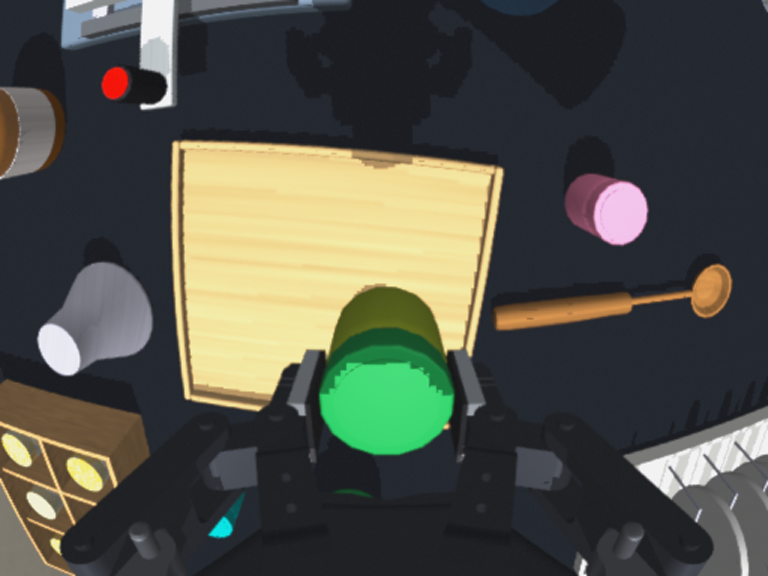

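```bash
python3 - <<'E'
from h import *
snap("scene","s29.png",(230,190,430,340),4)
cs=cal("scene");u=proj(cs,(.477,.375,.061));print((np.array(u)-(230,190))*4)
E
```

```text
[457.48176661 321.09394909]
```

View pics/s29.png

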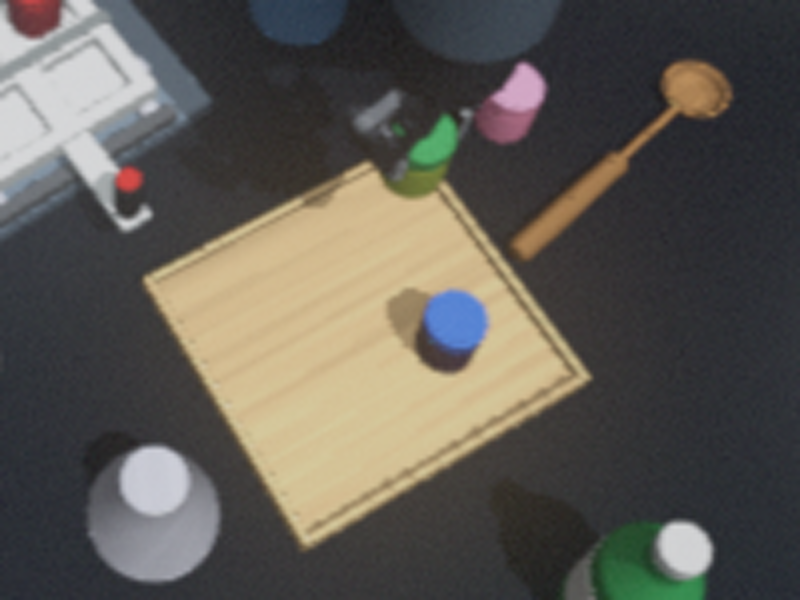

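Blue is unmoved at (456,320), as predicted. Lowering green.

Call:
apply_moves --moves '[[[0,0,0.02,0],[0,0,0.03,0],[0,0,0.03,0],[0,0,0.03,0],[0,0,0.02,0],[0,0,0.008,0],[0,0,0.004,0],[0,0,0.002,0],[0,0,0.001,0],[0,0,0,0]]]'

```text
t: 54.4
tcp_pos: [0.4683, 0.2953, 0.0501]
eef_rot: [-2.164, 2.275, 0.0]
force: [1.0, 0.8, -0.1]
finger_gap: 0.0433
```

Call:
apply_moves --moves '[[[0,0,0.0015,0],[0,0,0,0]]]'

```text
t: 54.6
tcp_pos: [0.4679, 0.2951, 0.048]
eef_rot: [-2.165, 2.276, 0.0]
force: [0.5, -0.1, -0.8]
finger_gap: 0.0433
```

Call:
apply_moves --moves '[[[0,0,0,0],[0,0,0,0],[0,0,0,0],[0,0,-0.02,0],[0,0,-0.035,0],[0,0,-0.035,0],[0,0,-0.035,0],[0,0,-0.025,0],[0,0,0,0]]]' --hand 0.7

```text
t: 55.5
tcp_pos: [0.4697, 0.2961, 0.2023]
eef_rot: [-2.16, 2.27, -0.001]
force: [-0.1, 1.1, 0.3]
finger_gap: 0.0601
```

```bash
python3 - <<'E'
from h import *
c,im=snap("wrist","w30.png",s=1.5)
plan((.561,-.009,.2))
E
```

```text
tcp [0.4686 0.2957 0.1998] rot
 [[-0.05  -0.999  0.003]
 [-0.999  0.05   0.003]
 [-0.003 -0.003 -1.   ]]
jaw 3.092
to (0.561, -0.009, 0.2) tool shift tot [ 0.2997 -0.1075 -0.0009] turn 0 n 11 per row shift(no turn) [ 0.0272 -0.0098 -0.0001] turn/row 0.0
```

View pics/w30.png

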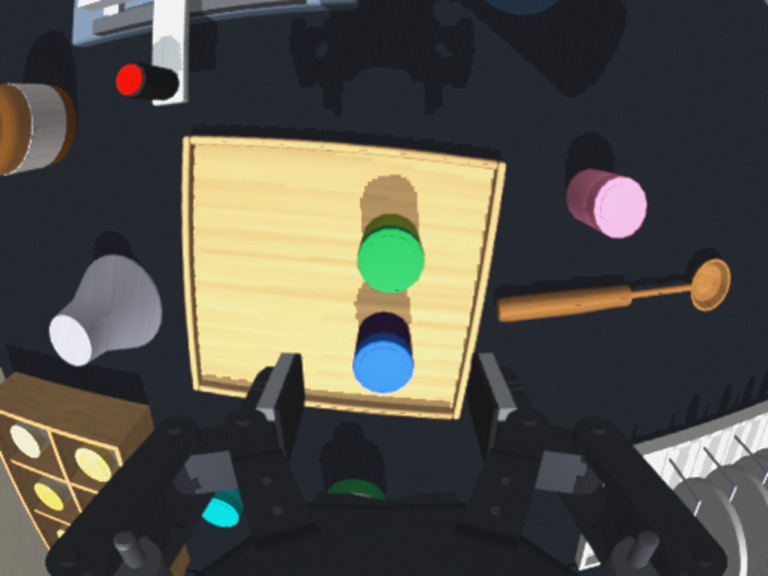

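Green (391,259) and blue (383,366) both stand on the tray. Now red.

Call:
apply_moves --moves '[[[0.0272,-0.0098,0,0],[0.0272,-0.0098,0,0],[0.0272,-0.0098,0,0],[0.0272,-0.0098,0,0],[0.0272,-0.0098,0,0],[0.0272,-0.0098,0,0],[0.0272,-0.0098,0,0],[0.0272,-0.0098,0,0],[0.0272,-0.0098,0,0],[0.0272,-0.0098,0,0],[0.0272,-0.0098,0,0],[0,0,0,0]]]'

```text
t: 56.75
tcp_pos: [0.5604, -0.012, 0.1962]
eef_rot: [2.16, -2.278, -0.002]
force: [-0.1, 0.6, -0.8]
finger_gap: 0.0603
```

Call:
apply_moves --moves '[[[0,0,0,0],[0,0,0,0]]]'

```text
t: 56.95
tcp_pos: [0.5601, -0.0087, 0.1971]
eef_rot: [2.165, -2.275, -0.001]
force: [-0.2, 0.8, 0.6]
finger_gap: 0.0598
```

```bash
python3 - <<'E'
from h import *
c,im=snap("wrist","w31.png",s=1.5)
plan((.561,-.009,.094))
print(np.array(proj(c,(.561,-.009,.109),"wrist"))*1.5)
E
```

```text
tcp [ 0.5602 -0.0085  0.1974] rot
 [[-0.049 -0.999 -0.001]
 [-0.999  0.049  0.   ]
 [-0.     0.001 -1.   ]]
jaw 3.093
to (0.561, -0.009, 0.094) tool shift tot [ 0.0005 -0.0009  0.1034] turn 0 n 4 per row shift(no turn) [ 0.0001 -0.0002  0.0258] turn/row 0.0
[383.4739242  291.39117814]
```

View pics/w31.png

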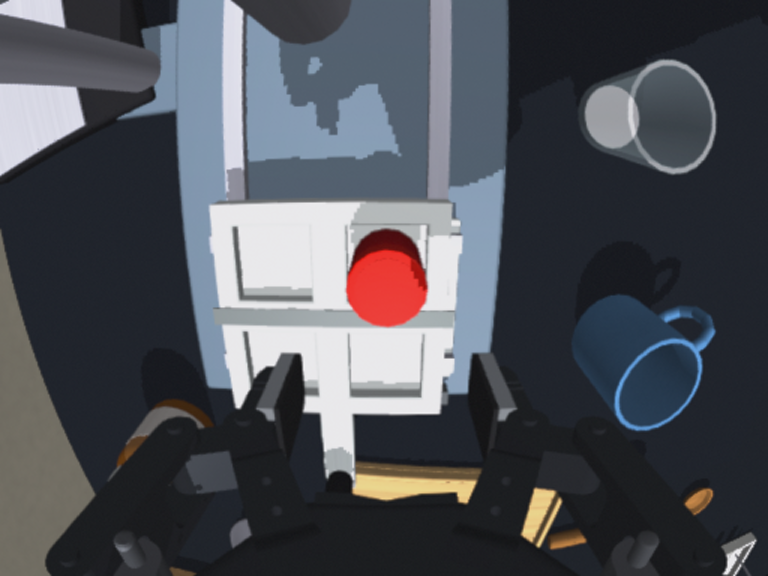

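Call:
apply_moves --moves '[[[0,0,0.03,0],[0,0,0.03,0],[0,0,0.02,0],[0,0,0.015,0],[0,0,0.008,0],[0,0,0,0]]]'

```text
t: 57.6
tcp_pos: [0.5598, -0.0088, 0.0939]
eef_rot: [2.165, -2.274, -0.002]
force: [0.2, -0.2, 0.3]
finger_gap: 0.0595
```

Call:
apply_moves --moves '[[[0,0,0,0],[0,0,0,0],[0,0,0,0],[0,0,0,0],[0,0,0,0]]]' --hand 0.4

```text
t: 58.1
tcp_pos: [0.5613, -0.0091, 0.0959]
eef_rot: [-2.164, 2.275, -0.002]
force: [-0.8, 2.1, 6.0]
finger_gap: 0.0432
```

Call:
apply_moves --moves '[[[0,0,-0.01,0],[0,0,-0.02,0],[0,0,-0.03,0],[0,0,-0.03,0],[0,0,-0.01,0],[0,0,0,0],[0,0,0,0]]]'

```text
t: 58.8
tcp_pos: [0.5598, -0.0092, 0.1935]
eef_rot: [2.164, -2.276, -0.003]
force: [-0.4, -0.7, -1.7]
finger_gap: 0.0432
```

```bash
python3 - <<'E'
from h import *
plan((.568,.345,.19))
snap("top","t32.png",(130,140,250,260),5)
E
```

```text
tcp [ 0.5598 -0.0092  0.1935] rot
 [[-0.05  -0.999 -0.002]
 [-0.999  0.05   0.   ]
 [-0.     0.002 -1.   ]]
jaw 3.091
to (0.568, 0.345, 0.19) tool shift tot [-0.3542  0.0097  0.0036] turn 0 n 12 per row shift(no turn) [-0.0295  0.0008  0.0003] turn/row 0.0
```

View pics/t32.png

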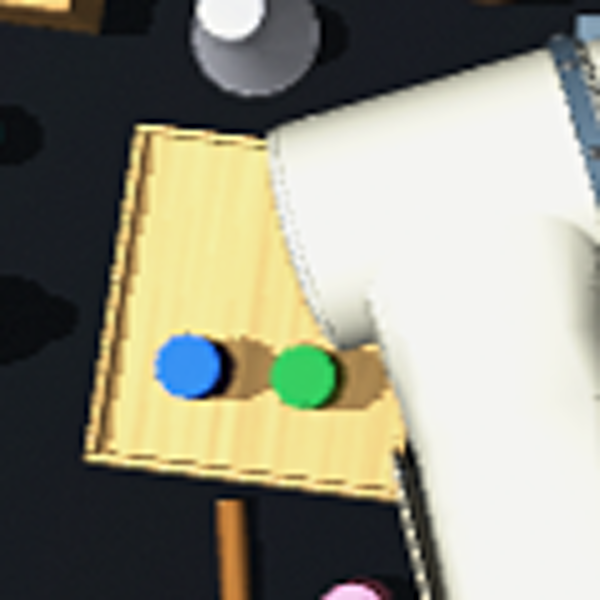

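Call:
apply_moves --moves '[[[-0.0295,0.0008,0,0],[-0.0295,0.0008,0,0],[-0.0295,0.0008,0,0],[-0.0295,0.0008,0,0],[-0.0295,0.0008,0,0],[-0.0295,0.0008,0,0],[-0.0295,0.0008,0,0],[-0.0295,0.0008,0,0],[-0.0295,0.0008,0,0],[-0.0295,0.0008,0,0],[-0.0295,0.0008,0,0],[-0.0295,0.0008,0,0]]]'

```text
t: 60.05
tcp_pos: [0.5679, 0.3456, 0.1927]
eef_rot: [2.163, -2.274, -0.001]
force: [0.8, -0.4, -1.1]
finger_gap: 0.0431
```

Call:
apply_moves --moves '[[[0,0,0.02,0],[0,0,0.03,0],[0,0,0.03,0],[0,0,0.03,0],[0,0,0.02,0],[0,0,0.008,0],[0,0,0.003,0],[0,0,0,0],[0,0,0,0]]]'

```text
t: 60.95
tcp_pos: [0.5693, 0.3452, 0.055]
eef_rot: [-2.164, 2.275, -0.0]
force: [-0.2, 0.8, -0.9]
finger_gap: 0.0429
```

Call:
apply_moves --moves '[[[0,0,0.003,0],[0,0,0.002,0],[0,0,0.0015,0],[0,0,0,0]]]'

```text
t: 61.35
tcp_pos: [0.5687, 0.3449, 0.048]
eef_rot: [-2.165, 2.276, -0.0]
force: [-1.8, -0.4, 3.0]
finger_gap: 0.0431
```

Call:
apply_moves --moves '[[[0,0,0,0],[0,0,0,0],[0,0,0,0],[0,0,-0.02,0],[0,0,-0.035,0],[0,0,-0.035,0],[0,0,-0.035,0],[0.01,0,-0.035,0],[0.03,0,-0.02,0],[0.03,0.02,0,0],[0.03,0.02,0,0],[0.03,0.02,0,0]]]' --hand 0.7

```text
t: 62.55
tcp_pos: [0.5014, 0.2167, 0.2272]
eef_rot: [-2.165, 2.276, -0.0]
force: [0.9, 0.1, -0.1]
finger_gap: 0.0597
```

Call:
apply_moves --moves '[[[0.03,0.02,0,0],[0.03,0.02,0,0],[0.02,0.02,0,0],[0,0.02,0,0],[0,0,0,0],[0,0,0,0]]]'

```text
t: 63.15
tcp_pos: [0.4185, 0.1421, 0.2277]
eef_rot: [-2.165, 2.275, -0.0]
force: [0.9, 0.8, 0.5]
finger_gap: 0.0598
```

```bash
python3 - <<'E'
from h import *
plan()
snap("top","t33.png",s=1.5);snap("scene","s33.png",s=1.5);snap("wrist","w33.png",s=1.5)
E
```

```text
tcp [0.4185 0.1421 0.2277] rot
 [[-0.049 -0.999  0.001]
 [-0.999  0.049  0.001]
 [-0.001 -0.001 -1.   ]]
jaw 3.092
```

View pics/t33.png

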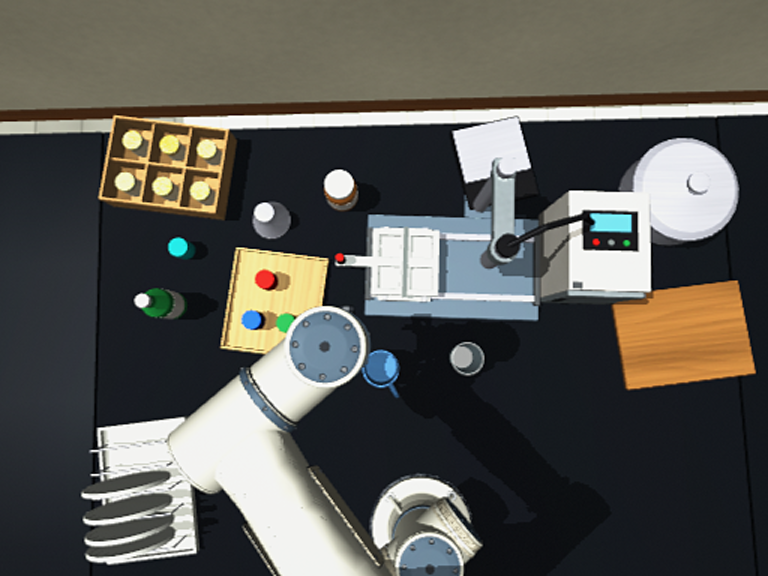

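View pics/s33.png

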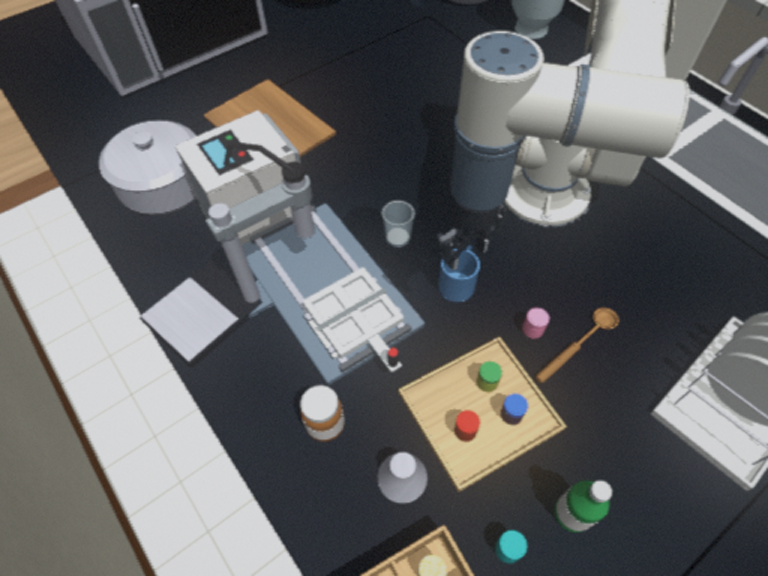

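View pics/w33.png

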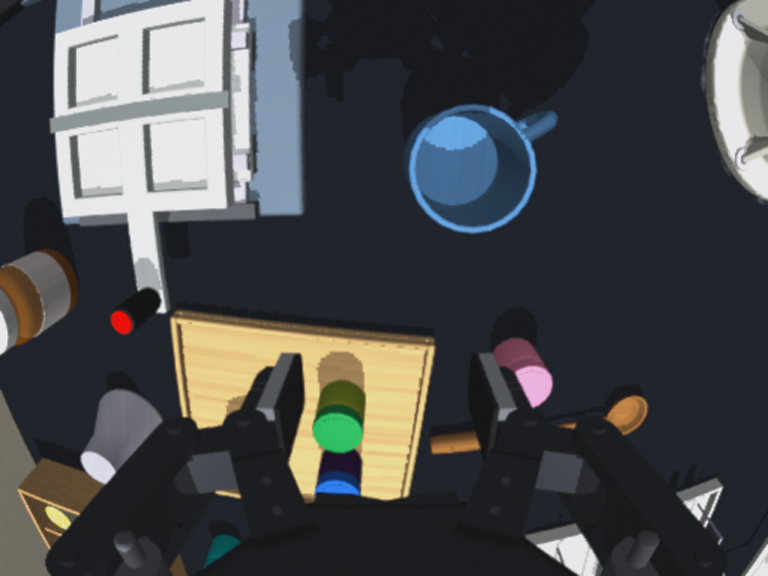

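```bash
python3 - <<'E'
from h import *
c=cal("wrist");k=atz(c,np.array((121,322))/1.5-.2,.108,"wrist");print(k)
y=np.array([.056,.998]);print("along y vs loading end (.608,.168):",(k[:2]-[.608,.168])@y, sense()["force"],sense()["t"])
t=cv2.imread("pics/t33.png")[180:320,500:680];cv2.imwrite("pics/d33.png",cv2.resize(t,None,fx=4,fy=4))
E
```

```text
[0.60641309 0.16777685 0.108     ]
along y vs loading end (.608,.168): -0.00031157271713531536 [-0.01512933 -0.30765772 -0.69579059] 63.3
```

View pics/d33.png

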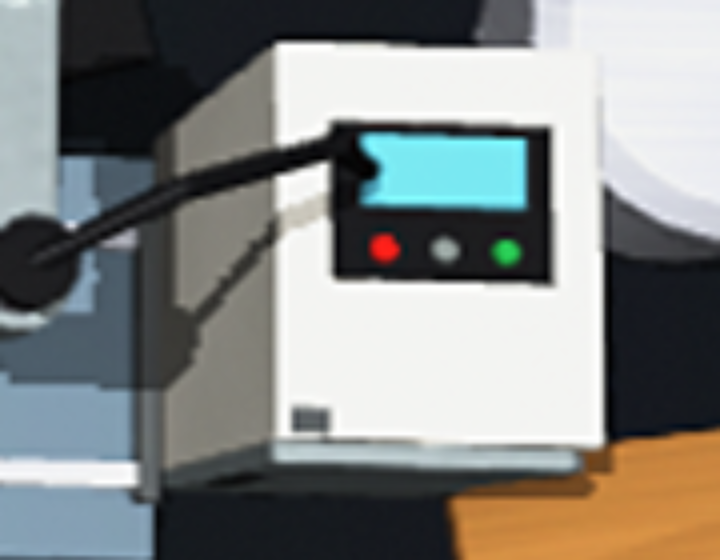

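```bash
python3 -c "
from bench import workorder
print(workorder.finish_job())"
```

```text
the job is handed in; nothing more can be done
None
```

I ran the whole job and handed it in at about 63 s on the robot's clock, but the print centring is uncertain by a few millimetres.

- **Jars:** Three jars were on the tray: red, green and blue. There was no yellow one, so I left that step out. The pink and teal look-alikes were not touched.
- **Sequence:** I pushed the ink door shut, drew the table to its loading end and loaded all three jars. Red, green and blue, in that order, then each stood still under the nozzle for well over a second. I then drew the table back until it pushed against its stop, and put all three jars back on the tray.

Last checks before handing in:
- All three jars stand upright on the tray.
- The knob reads within 0.3 mm of its loading-end position.
- The door lies flush along the cabinet front in the top view.
- The other kitchen things look to be where they were, and the robot was touching nothing.

Where the checks disagreed:
- **Print centring:** By the wrist and top cameras the lids stood within about 2 mm of the nozzle axis. For the blue lid, the scene camera suggested about 4 mm. I shifted it about 2 mm back and let it stand again. The robot hid red in the scene view and I did not check green there, so neither has that cross-check.
- **Door push:** The force peaked at about 40 N as the door reached its stop. I took this as finger contact, since the fingers were doing the pushing, but that is close to the 40 N limit for the gripper's body.

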